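# Lean the rinsed staining rail in the drain stand

## Task

The staining rail has to drain: first slide the drain stand's foot stop to the black marks on the stand's side ribs, so that the stop's wall-side face is level with the marks. Then lean the rail in the stand, handle loop up and squarely within the stand's width, with its round foot on the stand's base against the stop and the loop resting against the upright back plate. Let it stand there by itself, the stop still at the marks, and do not disturb the timer, the small carton or the white pot nearby.

Things in the scene. Friction and masses are not known exactly. Their poses are not given: they have to be found in the camera images.
- stand: White drain stand, fixed: base plate 8 mm thick, local x -100 to +120, 150 wide, with an upright back plate 150 wide at its far end, top 220 mm above the bench. Origin on the bench, on the middle line; x points to the back plate (away from the robot), y left, z up. The back plate's face is at x = +95 mm. Side ribs (16 mm above the bench) run along x at y = +-69 mm.
- wall_face (a point): Point on the front face of the back plate, on its middle line, 180 mm above the bench; axes as the stand's.
- mark (a point): Point midway between the two thin black marks on the side ribs, on the top of the base plate (8 mm above the bench), local x = -57 mm, which is 152 mm from the back plate's face; axes as the stand's.
- foot_stop (a joint): Travel of the foot stop in m, along the stand's x: 0 when its wall-side face is 95 mm from the back plate's face, growing as it is pulled away from the back plate towards the robot, up to 0.075; its wall-side face is at the marks at 0.057. It slides stiffly (about 8 N) and stays where it is left.
- stop_face (a point): Moves with the stop: middle of the stop's wall-side face, 23 mm above the bench; axes as the stand's. The stop is an aluminium crossbar 16 mm along x (from this face towards the robot), 124 along y, its top 38.5 mm above the bench.
- stop_grip (a point): Moves with the stop: top centre of the grip tab that stands on the middle of the crossbar, 72 mm above the bench. The tab is grey plastic, 16 mm along x, 12 along y, and rises 33 mm above the crossbar; pinch it across y from above.
- rail: Loose staining rail, 0.3 kg, 222 mm long, lying flat: two parallel steel rails, 38 mm wide over both, 6 to 20 mm above the bench, free to grip across from local x = -80 to +65 mm; at one end a grey plastic foot cylinder 50 mm long across, at the other a like cross block (44 wide, x = +74) and a steel loop handle. Origin on its underside, near its centre of mass; x from foot to loop, y across, z up.
- rail_foot (a point): Centre of the rail's foot cylinder (radius 13 mm, axis along the rail's y), at rail x = -99, z = 13 mm.
- rail_top (a point): Centre of the loop handle's outermost cross bar (round, radius 4 mm), at rail x = +106, z = 13 mm; 205 mm from rail_foot.
- timer: Bench timer 58x62x18 mm, a bystander; origin under its centre.
- slide_box: Small carton 58x80x30 mm, a bystander; origin under its centre.
- sample_pot: Small white lidded pot, diameter 45, 48 high, a bystander; origin under its centre.

How it is judged (in metres and radians):
On the way, in this order (a step that is already met when the one before it is completed fails the run):
1. the foot stop is at the marks (within 6 mm) (value of joint foot_stop between 0.051 and 0.063 m), for 0.3 s.
2. the rail leans, loop up, foot against the stop and loop against the back plate (all of step 1 and x of rail_foot in the frame of stop_face between 0.008 and 0.018 m and y of rail_foot in the frame of stop_face between -0.03 and 0.03 m and z of rail_foot in the frame of stand between 0.016 and 0.026 m and x of rail_top in the frame of wall_face between -0.009 and 0.001 m and y of rail_top in the frame of wall_face between -0.04 and 0.04 m and z of rail_top in the frame of stand between 0.15 and 0.2 m and angle between the y axis of rail and the y axis of stand, either way round below 0.15 rad), for 0.2 s.
At the end, for the whole second after the job is handed in: Stop within 6 mm of the marks; rail at rest, loop up, round foot on the base and within 5 mm of the stop, loop within 5 mm of the back plate; foot within 30 mm and loop within 40 mm of the stand's middle line, rail square to the stand within 0.15 rad (all of step 2 and linear speed of rail below 0.01 m/s and angular speed of rail below 0.05 rad/s); the robot touches nothing.
It fails at once if a bystander (timer, carton or pot) is moved by more than 30 mm (distance of any of timer, slide_box, sample_pot from where it was at the start of the episode above 0.03 m).
It also fails if it takes over 53 s, if anything falls off the work surface, if the arm or the gripper's body presses on something with over 40 N, if the wrist force passes 120 N, or if a joint passes its speed limit or range.

## Robot

A 6-joint arm with a two-finger parallel gripper is mounted at the origin on a cart in front of the work surface, level with it; the furniture and walls round the work are solid. World frame = base frame: x ahead of the robot, y to its left, z up, the work surface at z = 0. Lengths are in m, angles in degrees, forces in N, time in s.
With the tool pointing down it reaches from about 0.4 to 0.825 m from the base axis. Payload 7 kg.
Tool frame: the origin (TCP) lies midway between the tips of the shut fingers; the grasp point (between the pads) lies r.grasp_offset behind it (r.grasp_offset is the distance from the TCP to the grasp point, in m); z points along the fingers, y is the direction in which the jaws open and shut (so a half turn about z gives the same grasp; the last joint's range is limited). The gripper opens to 88 mm and grips with 3 to 60 N. Pads are 19 mm wide; open, the fingers measure 130 mm over their backs; the gripper's body (78 mm by 193 mm) begins 47 mm behind the grasp point.
Start: joints at [92.939, 20.546, 0.682, 0, -70.136, -16.507], TCP at [0.158, 0.656, 0.227] pointing down, gripper open.
Joint ranges: [-176.03, 176.03], [-82.01, 121.73], [-58.28, 71.71], [-173.87, 95.51], [-174.79, -0.11], [-173.66, 173.66]. Speed limits (degrees/s): [136.94, 136.94, 172.46, 180, 180, 180].

## Interface

Orientations are given as [roll, pitch, yaw] about the fixed x, y, z axes, in that order (R = Rz(yaw) Ry(pitch) Rx(roll)).
In Python, from plant import status, imaging, r gives the robot as it stands.
- The arm moves only by the tool apply_moves, never from a script. Its argument "moves" is a list of rows, each a list of 6 numbers: the shift along the tool's x, y, z in units of 200 mm (1.0 is 200 mm), then the turn, a rotation vector about the tool's x, y, z in units of 90 degrees (1.0 is 90 degrees). In form: [[tx, ty, tz, rx, ry, rz], ...]. A call has 1 to 12 rows; each row is the pose to reach, as a shift and turn from the pose measured when the call began, along the tool's axes at that moment; what a row does not reach only later rows make up. A row lasts 1/8 s, in which the tool goes at most 62.5 mm and 10.7 degrees, less where a joint would pass 70% of its speed; a pose out of reach is approached as far as the arm can. A call with a number of a shift or a turn outside -1 to 1 is refused whole. A call with a gripper value outside its range is refused whole. "hand" is the closure, from -1 (fully open) to 1 (shut), set as the call begins (left out, the last holds). The fingers move at their own pace and stop on an object; "grip_force" is the grip in N (left out, the last holds). Time passes only in rows, so rows that repeat a pose let the fingers close. It gives the time, the measured TCP pose, the force and the opening at its end, in the units of the state.
- status.get_state(): the state, without advancing time (a new reading comes with each control period).
- imaging.capture(name): name is "scene" or "top"; returns (picture, depth): 384x512x3 uint8, blue, green, red; 384x512 float32, m along the optical axis (not along the pixel's ray), 0 where there is no reading.
- imaging.camera_info(name): a dict with "fx", "fy", "cx", "cy" (pixels), "T" (4x4, takes a point from camera to world coordinates). Camera axes: x right, y up, looking along -z (the intrinsics and any distortion apply to the point x, -y, -z); pixel columns grow to the right and rows downward; lengths in m; the calibration is good to about 2 mm. A picture is of the moment at which its call begins. camera_info takes no time and is no camera call.
- r.close_job(): hands the job in, once; it reports no verdict.
The state is a dict: "time_s": time; "joints": joint angles; "qd": joint speeds; "joint_torque": joint torques, N m; "tcp_pos": TCP position; "eef_rot": TCP orientation; "contact_force": force on the tool from outside, world axes, zero at the start; "moment": the same for the moment, N m; "gripper_width": finger opening in m.
Only numpy, scipy, OpenCV 4.12 (cv2) and the standard library are available. Lean on these libraries where they do the work, as an engineer would, in place of code of your own. Each camera call takes 0.05 s, during which the arm holds its last target.

## Working session

There is one attempt and no reset: what is moved stays moved. The work goes in short steps, Python scripts to look and compute and a tool call to move; the robot and the scene stay as the last step left them, time stands still between calls to the robot, and variables do not carry over. Pictures are saved under pics/ and viewed, and the job is handed in when it is done.

Besides the shell and the picture viewer there is one more tool, called after "Request:" as name(argument=value, ...), one argument or row to a line, values as JSON. apply_moves: Moves the arm, as the interface text tells. Its arguments: {"type":"object","properties":{"moves":{"type":"array","items":{"type":"array","items":{"type":"number"}}},"hand":{"type":"number"},"grip_force":{"type":"number"}},"required":["moves"]}

```bash
mkdir -p pics; ls; python3 - <<'E'
from plant import status, imaging, r
import cv2, json, numpy as np
np.set_printoptions(precision=4,suppress=True)
print(status.get_state(), r.grasp_offset)
for n in ("scene","top"):
    p,d=imaging.capture(n); cv2.imwrite(f"pics/{n}0.png",p); np.save(f"/tmp/{n}0d.npy",d)
    print(n,{k:np.array(v) for k,v in imaging.camera_info(n).items()}, (d>0).mean())
E
```

```text
pics
{'time_s': 0.0, 'joints': array([ 92.9402,  20.5899,   0.6328,  -0.0215, -70.1364, -16.5063]), 'qd': array([-0.0098, -0.0152,  0.0451, -0.0417,  0.0769,  0.0819]), 'joint_torque': array([  0.0012, -58.2722,  29.3058,   6.9972,   0.0071,  -0.0002]), 'tcp_pos': array([0.1582, 0.6557, 0.2256]), 'eef_rot': array([179.9046,  -0.0072, -13.5734]), 'contact_force': array([ 0.2449, -0.2388, -0.543 ]), 'moment': array([ 0.0228,  0.0135, -0.0188]), 'gripper_width': 0.08766705151088805} 0.0188
scene {'fx': array(417.4661), 'fy': array(417.4661), 'cx': array(261.9955), 'cy': array(200.2022), 'T': array([[ 0.682 ,  0.5294, -0.5045, -0.1263],
       [-0.7313,  0.4868, -0.4778, -0.5822],
       [-0.0073,  0.6948,  0.7191,  1.0634],
       [ 0.    ,  0.    ,  0.    ,  1.    ]])} 0.9786529541015625
top {'fx': array(354.2706), 'fy': array(354.2706), 'cx': array(259.6451), 'cy': array(183.6184), 'T': array([[-0.0862,  0.9751, -0.2043,  0.3232],
       [-0.9963, -0.0836,  0.0216,  0.0335],
       [ 0.004 ,  0.2054,  0.9787,  1.151 ],
       [ 0.    ,  0.    ,  0.    ,  1.    ]])} 0.995819091796875
```

View pics/scene0.png

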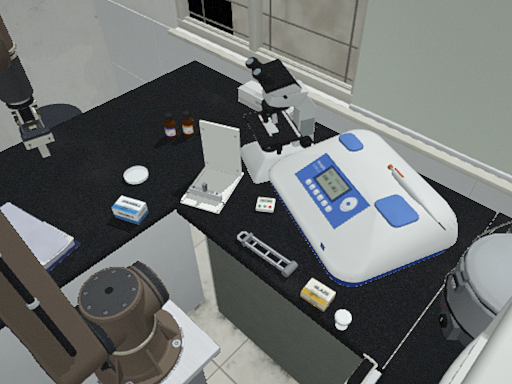

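View pics/top0.png

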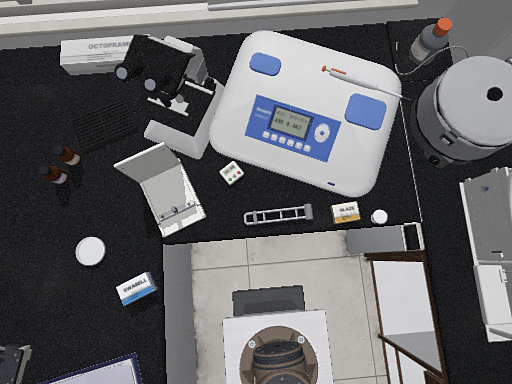

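```bash
cat > h.py <<'E'
import numpy as np, cv2
from plant import status, imaging, r
np.set_printoptions(precision=4,suppress=True)
def ray(ci,u,v):
    T=np.array(ci["T"]); d=np.array([(u-ci["cx"])/ci["fx"],-(v-ci["cy"])/ci["fy"],-1.0])
    return T[:3,3], T[:3,:3]@d
def onplane(n,u,v,z):
    o,d=ray(imaging.camera_info(n),u,v); return o+d*(z-o[2])/d[2]
def depthpt(n,D,u,v):
    o,d=ray(imaging.camera_info(n),u,v); return o+d*D[int(round(v)),int(round(u))]
def proj(n,P):
    ci=imaging.camera_info(n);T=np.array(ci["T"]);p=T[:3,:3].T@(np.array(P)-T[:3,3])
    return np.array([ci["cx"]+ci["fx"]*p[0]/-p[2], ci["cy"]-ci["fy"]*p[1]/-p[2]])
def tri(a,b):
    o1,d1=ray(imaging.camera_info("scene"),*a); o2,d2=ray(imaging.camera_info("top"),*b)
    s=np.linalg.lstsq(np.c_[d1,-d2],o2-o1,rcond=None)[0]
    p,q=o1+d1*s[0],o2+d2*s[1]; return (p+q)/2, np.linalg.norm(p-q)
def crop(src,x0,y0,x1,y1,k,dst):
    cv2.imwrite(dst,cv2.resize(cv2.imread(src)[y0:y1,x0:x1],None,fx=k,fy=k,interpolation=cv2.INTER_CUBIC))
E
python3 - <<'E'
from h import *
crop("pics/top0.png",100,130,230,245,6,"pics/ts.png")
crop("pics/scene0.png",165,110,265,220,5,"pics/ss.png")
crop("pics/top0.png",230,150,400,240,4,"pics/tr.png")
crop("pics/scene0.png",225,180,365,335,3.8,"pics/sr.png")
E
```

```text
(no output)
```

View pics/ts.png

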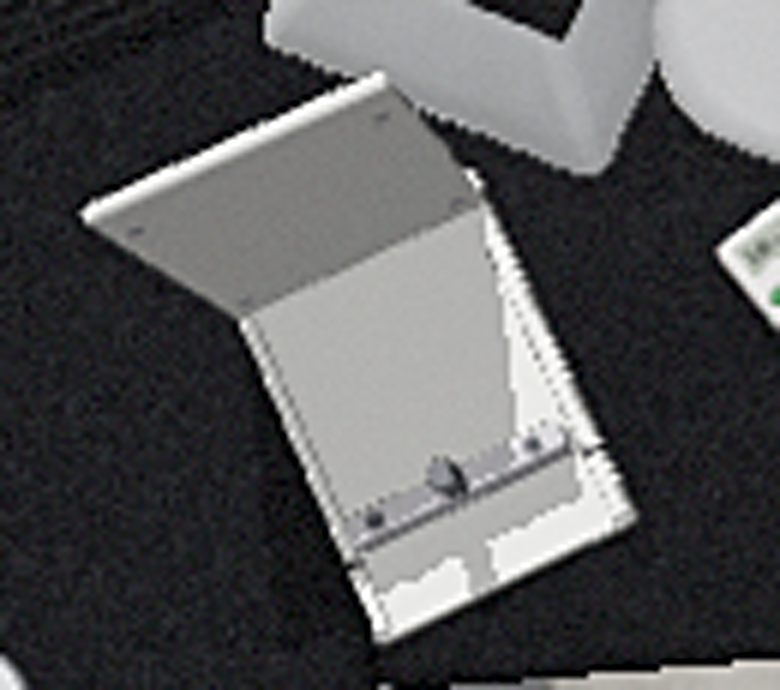

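View pics/ss.png

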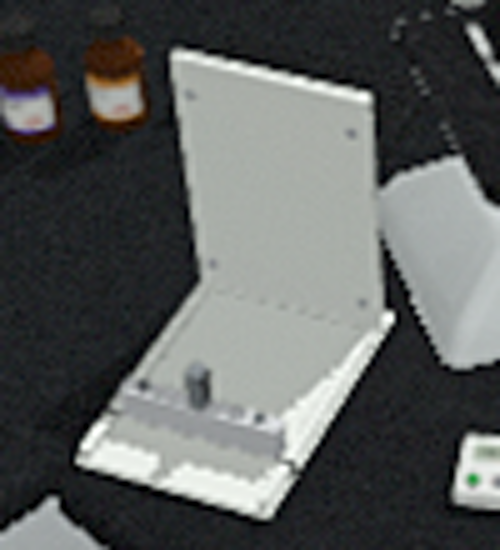

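View pics/tr.png

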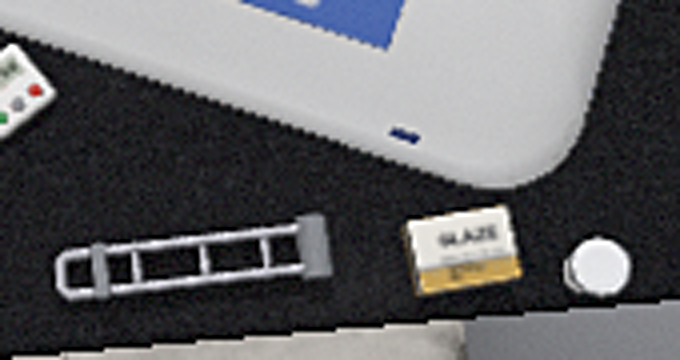

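View pics/sr.png

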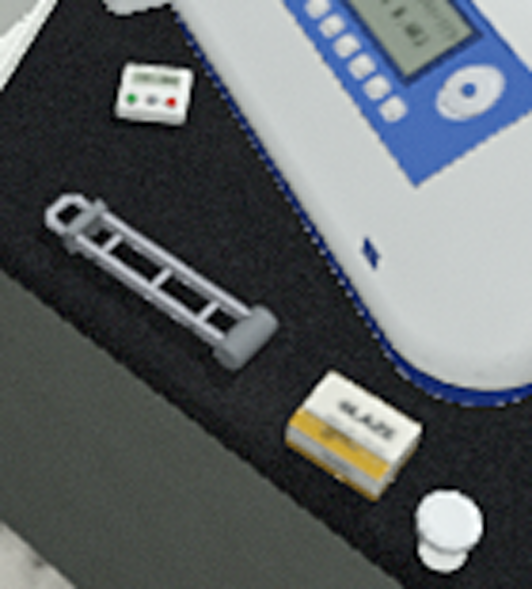

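```bash
python3 - <<'E'
from h import *
ts=lambda u,v:(100+u/6-.42,130+v/6-.42)
ss=lambda u,v:(165+u/5-.4,110+v/5-.4)
tr=lambda u,v:(230+u/4-.37,150+v/4-.37)
sr=lambda u,v:(225+u/3.8-.37,180+v/3.8-.37)
pairs={"frontL":((78,462),(378,640)),"frontR":((270,520),(635,518)),"plateTL":((172,52),(83,212)),"plateTR":((372,96),(382,75)),
"footR(plate bottom)":((383,312),(480,205)),"plateBL":((203,285),(245,312)),"tabtop":((197,370),(445,465)),"markR":((293,465),(597,452)),
"boltL":((144,385),(374,518)),"boltR":((262,418),(533,442))}
for k,(a,b) in pairs.items(): print(k,*tri(ss(*a),ts(*b)))
pr={"loopend":((50,213),(58,275)),"blockL":((70,240),(100,292)),"blockR":((95,205),(97,247)),"footA":((245,355),(320,275)),"footB":((265,315),(312,217)),
"timerNear":((185,123),(5,135)),"carton_tl":((333,372),(405,218)),"pot":((450,520),(598,265))}
for k,(a,b) in pr.items(): print(k,*tri(sr(*a),tr(*b)))
E
```

```text
frontL [ 0.4187  0.3344 -0.0033] 0.0015235758540634303
frontR [ 0.4727  0.1931 -0.0028] 0.0019648411238387064
plateTL [0.6036 0.4052 0.2163] 0.0012481638393169146
plateTR [0.6588 0.2668 0.2171] 0.003119520346100199
footR(plate bottom) [0.649  0.2614 0.03  ] 0.008109531088858622
plateBL [0.6011 0.4012 0.0057] 0.004126625273908884
tabtop [0.497  0.2807 0.067 ] 0.003777806482486884
markR [0.5091 0.2087 0.0127] 0.004354750867337087
boltL [0.4788 0.3246 0.0364] 0.0004049976740136789
boltR [0.5125 0.2393 0.0361] 0.0017259242028874354
loopend [0.4501 0.0701 0.001 ] 0.006250517349058231
blockL [0.4354 0.0354 0.0061] 6.631343388370869e-05
blockR [0.4687 0.0356 0.0231] 0.0028067391005870035
footA [ 0.4387 -0.1466  0.0117] 0.013672870897713118
footB [ 0.48   -0.1403  0.0193] 0.0007586641524220651
timerNear [ 0.5987  0.0871 -0.0239] 0.05433402131067239
carton_tl [ 0.4725 -0.2145  0.0223] 0.0012093467711587337
pot [ 0.4205 -0.3576  0.0405] 0.0023281086860843588
```

```bash
python3 - <<'E'
from h import *
ts=lambda u,v:(100+u/6-.42,130+v/6-.42)
ss=lambda u,v:(165+u/5-.4,110+v/5-.4)
a=np.radians(21.3);R=np.array([[np.cos(a),np.sin(a)],[-np.sin(a),np.cos(a)]]);O=np.array([.5389,.3])
def L(n,p,z): return R@(onplane(n,*p,z)[:2]-O)*1000
for nm,p,z in [("frontL",(378,640),.008),("frontR",(632,518),.008),("plTL",(83,212),.22),("plTR",(382,75),.22),("plBL",(245,318),.008),("plBR",(478,207),.008),
 ("markL",(352,562),.016),("markR",(597,452),.016),("stopfrontL",(357,548),.0385),("stopfrontR",(570,448),.0385),("stopbackL",(350,522),.0385),("stopbackR",(560,428),.0385),("tab",(440,468),.072),("boltL",(374,516),.0385),("boltR",(533,440),.0385)]:
    print("top",nm,L("top",ts(*p),z))
for nm,p,z in [("frontL",(78,460),.008),("frontR",(270,516),.008),("plTL",(172,52),.22),("plTR",(372,96),.22),("plBL",(203,285),.008),("plBR",(383,325),.008),
 ("markR",(293,465),.016),("markR",(287,462),.008),("stopfrontL",(122,398),.0385),("stopfrontR",(285,442),.0385),("tab",(197,368),.072),("boltL",(144,385),.0385),("boltR",(262,418),.0385)]:
    print("scene",nm,L("scene",ss(*p),z))
crop("pics/top0.png",150,195,212,240,12,"pics/ts2.png")
crop("pics/scene0.png",178,175,235,217,12,"pics/ss2.png")
E
```

```text
top frontL [-101.8037   73.94  ]
top frontR [-102.1944  -74.2072]
top plTL [97.3049 73.0451]
top plTR [ 97.5442 -73.478 ]
top plBL [91.9066 70.7333]
top plBR [ 93.3067 -69.1827]
top markL [-59.128   68.5129]
top markR [-62.7876 -72.7246]
top stopfrontL [-58.271   58.5977]
top stopfrontR [-59.2096 -62.7485]
top stopbackL [-44.0876  56.5731]
top stopbackR [-47.119  -62.3679]
top tab [-46.5001  -2.2199]
top boltL [-46.7309  44.0707]
top boltR [-46.6842 -46.9665]
scene frontL [-106.3008   69.0491]
scene frontR [-105.1904  -79.9138]
scene plTL [93.6479 72.1877]
scene plTR [ 97.1538 -77.406 ]
scene plBL [91.3301 71.9753]
scene plBR [ 99.7864 -74.3489]
scene markR [-62.4961 -77.6809]
scene markR [-54.6884 -68.6695]
scene stopfrontL [-66.1067  51.4226]
scene stopfrontR [-63.5629 -73.9578]
scene tab [-49.8226  -3.1955]
scene boltL [-48.8667  43.2481]
scene boltR [-48.2887 -48.9723]
```

View pics/ts2.png

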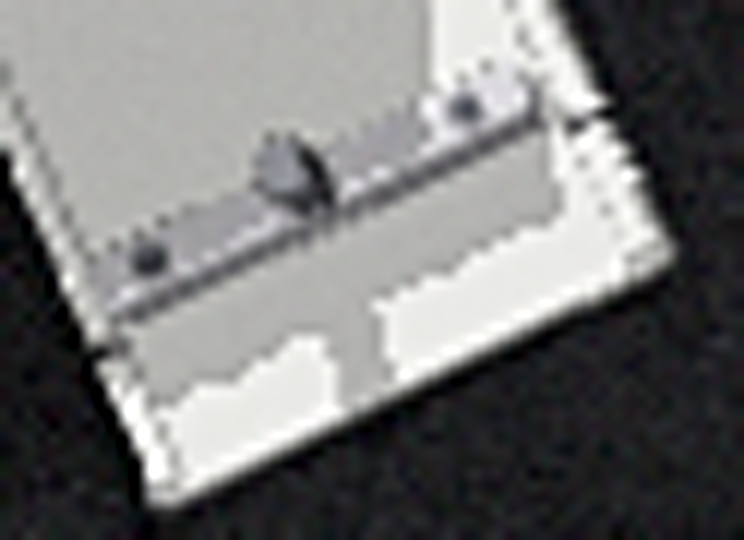

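View pics/ss2.png

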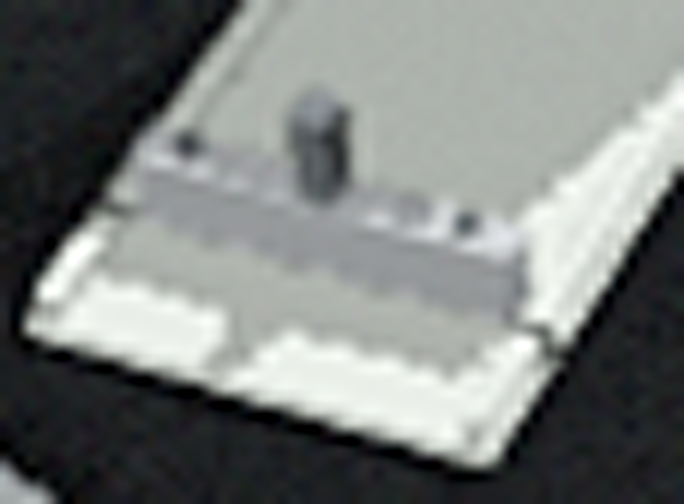

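```bash
cat >> h.py <<'E'
from scipy.spatial.transform import Rotation as Ro
def plan(pos,rpy):
    s=status.get_state(); R0=Ro.from_euler("xyz",s["eef_rot"],degrees=True)
    t=R0.inv().apply(np.array(pos)-s["tcp_pos"])/.2
    w=(R0.inv()*Ro.from_euler("xyz",rpy,degrees=True)).as_rotvec()/(np.pi/2)
    return np.round(np.r_[t,w],3)
def show(s):
    for k in("time_s","joints","tcp_pos","eef_rot","contact_force","gripper_width"): print(k,s[k])
E
python3 - <<'E'
from h import *
tr=lambda u,v:(230+u/4-.37,150+v/4-.37)
sr=lambda u,v:(225+u/3.8-.37,180+v/3.8-.37)
for nm,p,z in [("loopend",(57,275),.013),("blockA",(95,243),.02),("blockB",(106,297),.02),("lowL",(140,291),.02),("lowR",(290,271),.02),("upL",(140,246),.02),("upR",(290,228),.02),("footA",(301,213),.02),("footB",(304,278),.02),("footC",(331,274),.013),("footD",(327,214),.013),
 ("cart",(407,215),.03),("cartb",(522,278),.03),("pot",(602,265),.048),("timer",(22,90),.018)]:
    print(nm,onplane("top",*tr(*p),z))
for nm,p,z in [("loopend",(47,212),.013),("foot",(247,335),.02),("edgeL",(85,248),.02),("edgeR",(212,340),.013),("uL",(105,207),.02),("uR",(250,300),.02)]:
    print("sc",nm,onplane("scene",*sr(*p),z))
a=np.radians(21.3);X=np.array([np.cos(a),np.sin(a)])
tab=np.array([.5375,.298])-.0442*X; print("tab",tab)
print(plan([*tab,.13],[180,0,21.3]))
E
```

```text
loopend [0.4513 0.0687 0.013 ]
blockA [0.4736 0.0361 0.02  ]
blockB [0.4297 0.031  0.02  ]
lowL [0.4321 0.0036 0.02  ]
lowR [ 0.4377 -0.1174  0.02  ]
upL [0.468  0.0004 0.02  ]
upR [ 0.4722 -0.1212  0.02  ]
footA [ 0.4836 -0.1314  0.02  ]
footB [ 0.4312 -0.1279  0.02  ]
footC [ 0.4332 -0.151   0.013 ]
footD [ 0.4819 -0.1534  0.013 ]
cart [ 0.4733 -0.2143  0.03  ]
cartb [ 0.4154 -0.2987  0.03  ]
pot [ 0.4186 -0.3572  0.048 ]
timer [0.6051 0.0855 0.018 ]
sc loopend [0.44   0.0671 0.013 ]
sc foot [ 0.4555 -0.1427  0.02  ]
sc edgeL [0.4306 0.0122 0.02  ]
sc edgeR [ 0.4369 -0.1224  0.013 ]
sc uL [0.4734 0.0304 0.02  ]
sc uR [ 0.483  -0.1225  0.02  ]
tab [0.4963 0.2819]
[ 2.081  1.419  0.481  0.001  0.    -0.387]
```

Request:
apply_moves(
  moves=[
    [1.0,0.68,0.1,0,0,-0.387],
    [1.0,0.68,0.1,0,0,-0.387],
    [1.0,0.68,0.1,0,0,-0.387],
    [1.0,0.68,0.1,0,0,-0.387],
    [1.0,0.68,0.1,0,0,-0.387],
  ],
  hand=-1,
  grip_force=40,
)

```text
time_s: 0.72
tcp_pos: [0.3225, 0.4735, 0.2056]
eef_rot: [179.9, 0.1, 21.1]
contact_force: [-0.6, 0.2, -0.1]
gripper_width: 0.0877
```

```bash
python3 - <<'E'
from h import *
show(status.get_state())
print(plan([.4963,.2819,.13],[180,0,21.3]))
print(plan([.4963,.2819,.044],[180,0,21.3]))
E
```

```text
time_s 0.725
joints [ 75.2983  11.9353 -14.1345  -0.0036 -64.089   35.7708]
tcp_pos [0.3225 0.4735 0.2056]
eef_rot [179.873    0.0955  21.0674]
contact_force [-0.6088  0.1943 -0.0977]
gripper_width 0.08765295485561145
[ 0.467  1.205  0.38   0.001  0.001 -0.003]
[ 0.468  1.204  0.81   0.001  0.001 -0.003]
```

Request:
apply_moves(
  moves=[
    [0.3,0.8,0.2,0,0,0],
    [0.45,1.0,0.3,0,0,0],
    [0.45,1.0,0.3,0,0,0],
    [0.45,1.0,0.3,0,0,0],
    [0.45,1.0,0.3,0,0,0],
  ],
)

```text
time_s: 1.35
tcp_pos: [0.4792, 0.317, 0.1443]
eef_rot: [179.8, 0.2, 20.9]
contact_force: [-0.7, 1.0, 0.0]
gripper_width: 0.0876
```

```bash
python3 - <<'E'
from h import *
show(status.get_state())
print(plan([.4963,.2819,.13],[180,0,21.3]))
print(plan([.4963,.2819,.044],[180,0,21.3]))
E
```

```text
time_s 1.35
joints [ 53.0191  15.1961 -18.5003   0.0576 -56.6176  57.8067]
tcp_pos [0.4792 0.317  0.1443]
eef_rot [179.7922   0.2402  20.8572]
contact_force [-0.7234  0.9568  0.0262]
gripper_width 0.0875839405097953
[ 0.018  0.194  0.072  0.002  0.003 -0.005]
[ 0.02   0.192  0.502  0.002  0.003 -0.005]
```

Request:
apply_moves(
  moves=[
    [0.019,0.193,0.1,0,0,-0.004],
    [0.019,0.193,0.3,0,0,-0.004],
    [0.019,0.193,0.45,0,0,-0.004],
    [0.019,0.193,0.5,0,0,-0.004],
    [0.019,0.193,0.5,0,0,-0.004],
    [0.019,0.193,0.5,0,0,-0.004],
  ],
)

```text
time_s: 2.1
tcp_pos: [0.4967, 0.2829, 0.0457]
eef_rot: [179.8, 0.1, 21.3]
contact_force: [-0.1, 0.0, 1.8]
gripper_width: 0.0877
```

```bash
python3 - <<'E'
from h import *
show(status.get_state())
p,d=imaging.capture("scene"); cv2.imwrite("pics/s1.png",p); crop("pics/s1.png",150,90,290,220,5,"pics/s1c.png")
p,d=imaging.capture("top"); cv2.imwrite("pics/t1.png",p); crop("pics/t1.png",100,130,230,245,5,"pics/t1c.png")
E
```

```text
time_s 2.1
joints [ 49.3211  21.385  -24.978    0.1203 -43.8318  61.8563]
tcp_pos [0.4967 0.2829 0.0457]
eef_rot [179.8349   0.1327  21.2642]
contact_force [-0.0885  0.0117  1.8116]
gripper_width 0.08773119474685301
```

View pics/s1c.png

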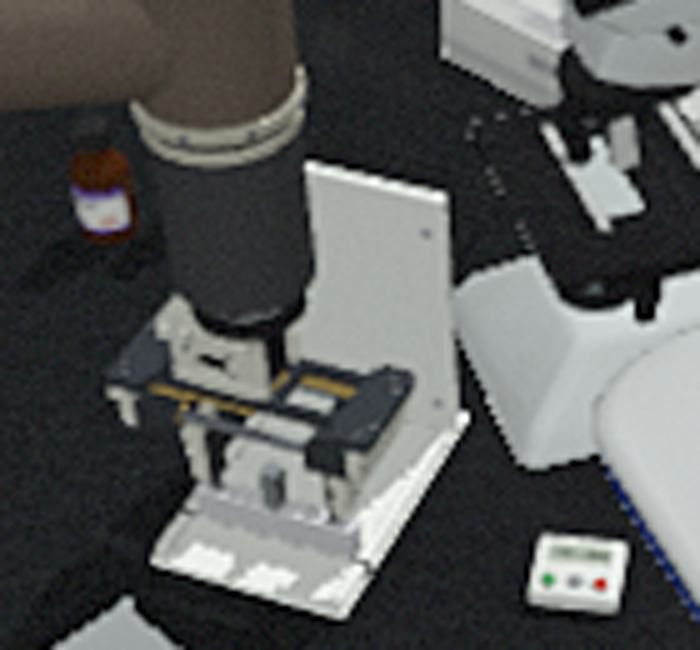

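View pics/t1c.png

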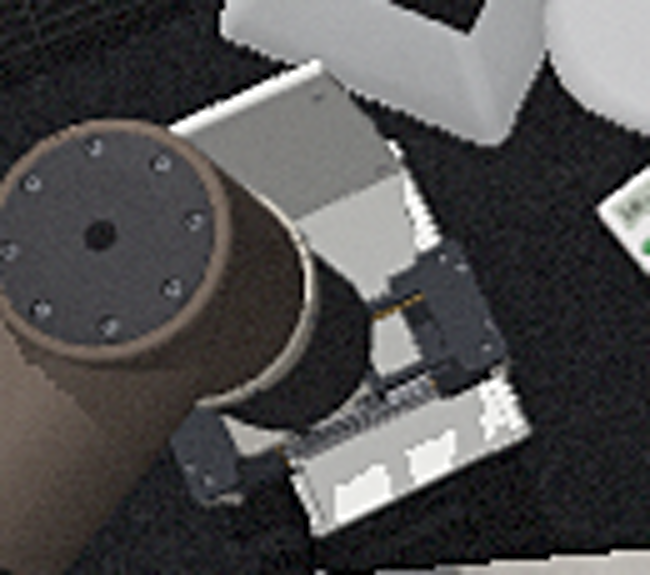

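The scene crop shows the tab (275,482) between the open fingers (200,470 and 345,490), just above the crossbar. Closing.

Request:
apply_moves(
  moves=[
    [0,0,0,0,0,0],
    [0,0,0,0,0,0],
    [0,0,0,0,0,0],
    [0,0,0,0,0,0],
    [0,0,0,0,0,0],
    [0,0,0,0,0,0],
  ],
  hand=1,
  grip_force=45,
)

```text
time_s: 2.95
tcp_pos: [0.4967, 0.2826, 0.0456]
eef_rot: [179.8, 0.1, 21.2]
contact_force: [-0.7, 0.1, 0.8]
gripper_width: 0.0329
```

Request:
apply_moves(
  moves=[
    [0,0,0,0,0,0],
    [0,0,0,0,0,0],
    [0,0,0,0,0,0],
    [0,0,0,0,0,0],
  ],
)

```text
time_s: 3.45
tcp_pos: [0.4968, 0.2823, 0.0456]
eef_rot: [179.8, 0.1, 21.2]
contact_force: [1.6, -1.3, -0.5]
gripper_width: 0.0119
```

Request:
apply_moves(
  moves=[
    [-0.03,0,0,0,0,0],
    [-0.06,0,0,0,0,0],
    [-0.09,0,0,0,0,0],
    [-0.105,0,0,0,0,0],
    [-0.105,0,0,0,0,0],
    [-0.105,0,0,0,0,0],
  ],
)

```text
time_s: 4.2
tcp_pos: [0.4782, 0.275, 0.0456]
eef_rot: [179.8, 0.0, 21.3]
contact_force: [6.9, -2.7, -5.1]
gripper_width: 0.0116
```

```bash
python3 - <<'E'
from h import *
s=status.get_state(); show(s)
a=np.radians(21.3);X=np.array([np.cos(a),np.sin(a)]); print((s["tcp_pos"][:2]-np.array([.4968,.2823]))@X)
p,d=imaging.capture("scene"); cv2.imwrite("pics/s2.png",p); crop("pics/s2.png",175,170,240,220,12,"pics/s2c.png")
E
```

```text
time_s 4.2
joints [ 50.3409  19.7992 -27.6616   0.1865 -42.6612  60.7753]
tcp_pos [0.4782 0.275  0.0456]
eef_rot [179.8303   0.045   21.2534]
contact_force [ 6.8717 -2.7122 -5.1461]
gripper_width 0.01159870325554226
-0.020013435907171157
```

View pics/s2c.png

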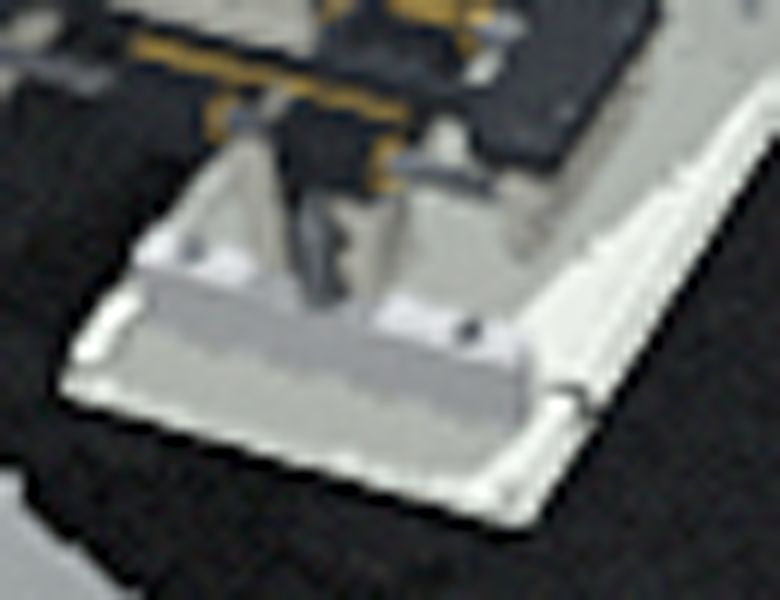

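Request:
apply_moves(
  moves=[
    [0,0,0,0,0,0],
    [0,0,0,0,0,0],
    [0,0,0,0,0,0],
    [0,0,-0.2,0,0,0],
    [0,0,-0.5,0,0,0],
    [0,-0.1,-0.7,0,0,0],
    [-0.3,0.5,-0.8,0,0,-0.1],
    [-0.3,0.8,-0.8,0,0,-0.2],
    [-0.3,1,-0.8,0,0,-0.2],
  ],
  hand=-1,
)

```text
time_s: 5.38
tcp_pos: [0.4852, 0.1084, 0.2047]
eef_rot: [179.9, 0.0, 39.5]
contact_force: [2.3, -0.1, -0.1]
gripper_width: 0.0869
```

```bash
python3 - <<'E'
from h import *
s=status.get_state(); show(s)
p,d=imaging.capture("scene"); cv2.imwrite("pics/s3.png",p); crop("pics/s3.png",178,175,235,217,12,"pics/s3c.png")
p,d=imaging.capture("top"); cv2.imwrite("pics/t3.png",p); crop("pics/t3.png",150,195,212,240,12,"pics/t3c.png")
E
```

```text
time_s 5.375
joints [ 35.4096   4.5685 -23.2357   0.1677 -62.1939  93.9968]
tcp_pos [0.4852 0.1084 0.2047]
eef_rot [179.8519   0.0086  39.4847]
contact_force [ 2.2955 -0.1038 -0.058 ]
gripper_width 0.08686627684984626
```

View pics/s3c.png

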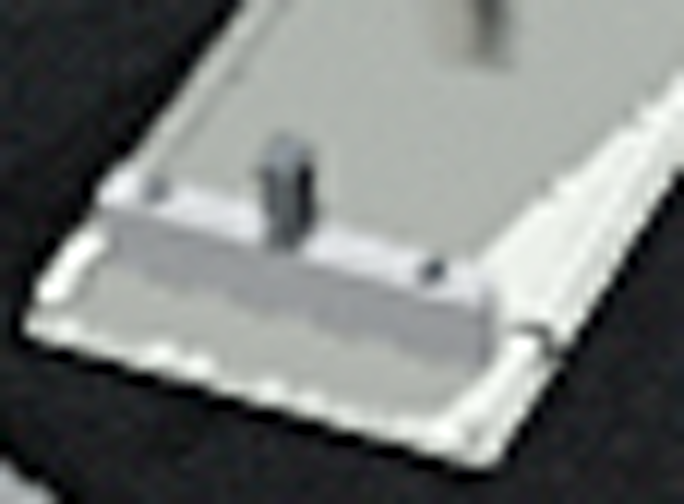

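View pics/t3c.png

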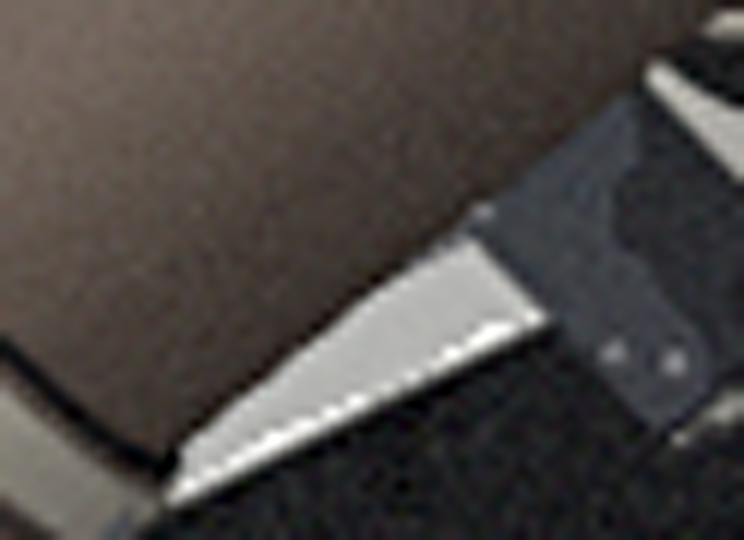

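```bash
python3 - <<'E'
from h import *
s2=lambda u,v:(178+u/12-.46,175+v/12-.46)
a=np.radians(21.3);R=np.array([[np.cos(a),np.sin(a)],[-np.sin(a),np.cos(a)]]);O=np.array([.5375,.298])
def L(p,z): return R@(onplane("scene",*s2(*p),z)[:2]-O)*1000
for nm,p,z in [("bL0",(188,143),.0385),("bR0",(467,222),.0385),("bL",(155,188),.0385),("bR",(433,270),.0385),("tab0",(320,100),.072),("tab",(287,145),.072),
 ("cornL z0",(25,325),.0),("cornL z8",(25,325),.008),("cornR z0",(490,468),0),("cornR z8",(490,468),.008),("cornRz16",(480,430),.016),("markin",(520,327),.016),("markout",(553,347),.016),("stopR back top",(495,295),.0385),("stopR bot front",(485,358),.008)]: print(nm,L(p,z))
for nm,P in [("stop back bottom right",(-57,-62,8)),("mark in",(-57,-66,16)),("mark out",(-57,-72,16)),("markoutlow",(-57,-75,8)),("front R",(-100,-75,8)),("front R0",(-100,-75,0)),("frontL0",(-100,75,0)),("boltLgoal",(-65,45.5,38.5)),("boltRgoal",(-65,-45.5,38.5))]:
    w=R.T@np.array(P[:2])/1000+O; q=proj("scene",[*w,P[2]/1000]); print(nm,(q-[178,175]+.46)*12)
E
```

```text
bL0 [-46.4388  45.5867]
bR0 [-46.2353 -45.5104]
bL [-66.6717  45.5861]
bR [-67.3372 -44.9882]
tab0 [-46.0766  -1.756 ]
tab [-66.0733  -1.5168]
cornL z0 [-98.7921  77.174 ]
cornL z8 [-105.1068   72.2377]
cornR z0 [-100.2186  -75.542 ]
cornR z8 [-106.5226  -79.3295]
cornRz16 [-100.7053  -74.0882]
markin [-59.8798 -67.1   ]
markout [-63.65   -79.4602]
stopR back top [-69.8979 -65.9503]
stopR bot front [-68.1484 -59.1183]
stop back bottom right [510.6301 334.7555]
mark in [520.8748 319.3373]
mark out [539.5594 324.7529]
markoutlow [550.9517 346.4853]
front R [486.3119 448.1364]
front R0 [488.6285 466.9636]
frontL0 [ 29.439  329.6917]
boltLgoal [158.0099 184.3267]
boltRgoal [438.2178 265.0488]
```

```bash
python3 - <<'E'
from h import *
print(plan([.4538,-.0342,.13],[180,20,92.2]))
E
```

```text
[-0.562  0.441  0.375 -0.102 -0.204 -0.585]
```

Request:
apply_moves(
  moves=[
    [-0.28,0.22,0.1,-0.05,-0.1,-0.29],
    [-0.562,0.441,0.25,-0.102,-0.204,-0.585],
    [-0.562,0.441,0.375,-0.102,-0.204,-0.585],
    [-0.562,0.441,0.375,-0.102,-0.204,-0.585],
    [-0.562,0.441,0.375,-0.102,-0.204,-0.585],
    [-0.562,0.441,0.375,-0.102,-0.204,-0.585],
    [-0.562,0.441,0.375,-0.102,-0.204,-0.585],
    [-0.562,0.441,0.375,-0.102,-0.204,-0.585],
  ],
  hand=-1,
)

```text
time_s: 6.48
tcp_pos: [0.4541, -0.0339, 0.1301]
eef_rot: [179.9, 19.9, 92.0]
contact_force: [0.3, -0.6, -0.4]
gripper_width: 0.0873
```

```bash
python3 - <<'E'
from h import *
s=status.get_state(); show(s)
print(plan([.4538,-.0342,.04],[180,20,92.2]))
print(plan([.4538,-.0342,.006],[180,20,92.2]))
p,d=imaging.capture("scene"); cv2.imwrite("pics/s4.png",p); 
p,d=imaging.capture("top"); cv2.imwrite("pics/t4.png",p); crop("pics/t4.png",100,130,420,330,2.4,"pics/t4c.png"); crop("pics/t4.png",150,195,212,240,12,"pics/t4d.png")
E
```

```text
time_s 6.475
joints [ 34.8786   6.8058 -43.1442  21.0532 -52.9879 132.5141]
tcp_pos [ 0.4541 -0.0339  0.1301]
eef_rot [179.9019  19.8952  92.041 ]
contact_force [ 0.3082 -0.6277 -0.4431]
gripper_width 0.08732019493173936
[ 0.152 -0.002  0.424  0.    -0.001 -0.002]
[ 0.21  -0.002  0.584  0.    -0.001 -0.002]
```

View pics/s4.png

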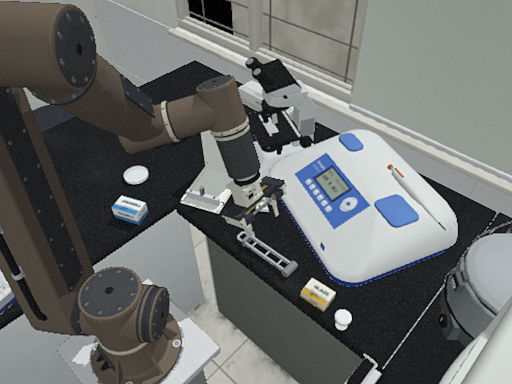

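View pics/t4c.png

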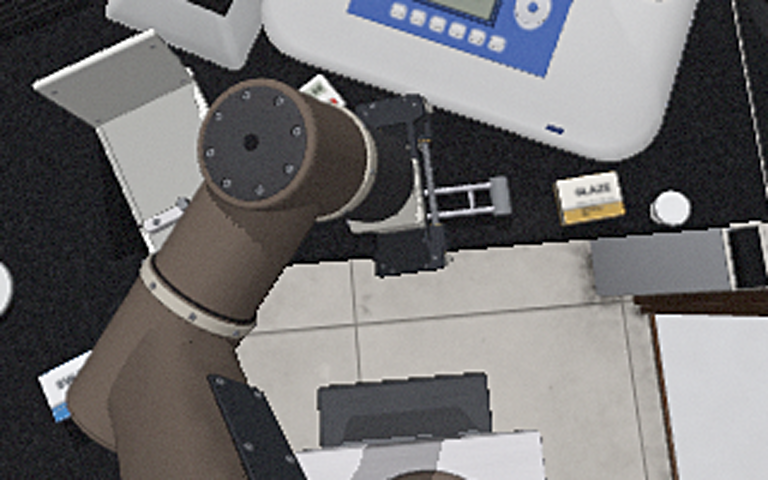

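View pics/t4d.png

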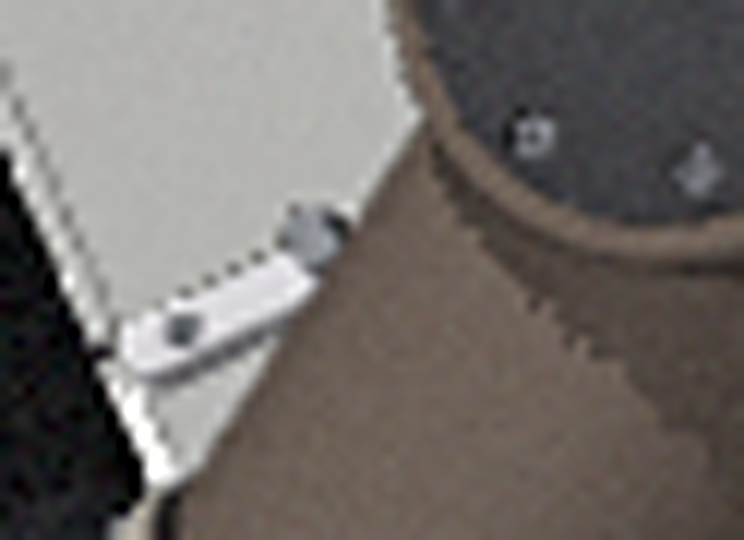

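Request:
apply_moves(
  moves=[
    [0.06,0,0.15,0,0,0],
    [0.115,0,0.32,0,0,0],
    [0.16,0,0.44,0,0,0],
    [0.18,0,0.5,0,0,0],
    [0.2,0,0.56,0,0,0],
    [0.21,-0.002,0.584,0,0,0],
    [0.21,-0.002,0.584,0,0,0],
    [0.21,-0.002,0.584,0,0,0],
  ],
)

```text
time_s: 7.58
tcp_pos: [0.4542, -0.0342, 0.0064]
eef_rot: [179.9, 19.9, 92.0]
contact_force: [0.1, 0.2, -0.5]
gripper_width: 0.0876
```

```bash
python3 - <<'E'
from h import *
s=status.get_state(); show(s)
p,d=imaging.capture("scene"); cv2.imwrite("pics/s5.png",p); crop("pics/s5.png",200,150,320,300,4,"pics/s5c.png")
a=np.radians(21.3);R=np.array([[np.cos(a),np.sin(a)],[-np.sin(a),np.cos(a)]]);O=np.array([.5375,.298])
t2=lambda u,v:(150+u/12-.46,195+v/12-.46)
for p,z in [((150,258),.0385),((182,328),.0385),((105,352),.016),((118,330),.0385)]: print(R@(onplane("top",*t2(*p),z)[:2]-O)*1000)
E
```

```text
time_s 7.575
joints [ 32.3585  18.0956 -53.9589  33.1708 -32.613  119.3195]
tcp_pos [ 0.4542 -0.0342  0.0064]
eef_rot [179.8609  19.889   92.0367]
contact_force [ 0.126   0.2067 -0.5388]
gripper_width 0.08756378047752278
[-46.2132  45.6365]
[-66.7991  45.3231]
[-59.0022  70.5221]
[-59.9024  60.5054]
```

View pics/s5c.png

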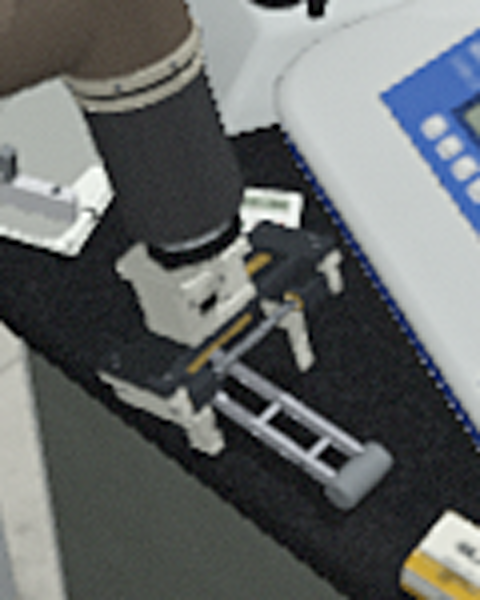

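Request:
apply_moves(
  moves=[
    [0,0,0,0,0,0],
    [0,0,0,0,0,0],
    [0,0,0,0,0,0],
    [0,0,0,0,0,0],
    [0,0,0,0,0,0],
    [0,0,0,0,0,0],
    [0,0,0,0,0,0],
    [0,0,0,0,0,0],
  ],
  hand=1,
  grip_force=40,
)

```text
time_s: 8.62
tcp_pos: [0.4541, -0.0343, 0.0064]
eef_rot: [179.9, 19.9, 92.0]
contact_force: [-0.5, -0.3, 0.4]
gripper_width: 0.0378
```

```bash
python3 - <<'E'
from h import *
s=status.get_state(); show(s)
print(plan([.4538,-.0342,.13],[180,20,92.2]))
E
```

```text
time_s 8.625
joints [ 32.3599  18.0886 -53.9717  33.167  -32.6159 119.313 ]
tcp_pos [ 0.4541 -0.0343  0.0064]
eef_rot [179.8659  19.8934  92.0296]
contact_force [-0.4969 -0.3498  0.3592]
gripper_width 0.03781254052813499
[-0.21  -0.    -0.581  0.001 -0.001 -0.002]
```

Request:
apply_moves(
  moves=[
    [-0.02,0,-0.06,0,0,0],
    [-0.08,0,-0.2,0,0,0],
    [-0.15,0,-0.4,0,0,0],
    [-0.27,0,-0.7,0,0,0],
    [-0.34,0,-0.95,0,0,0],
    [-0.34,0,-0.95,0,0,0],
    [-0.34,0,-0.95,0,0,0],
  ],
)

```text
time_s: 9.5
tcp_pos: [0.4529, -0.0338, 0.2074]
eef_rot: [179.9, 19.9, 92.0]
contact_force: [-0.1, 0.2, -2.9]
gripper_width: 0.0375
```

```bash
python3 - <<'E'
from h import *
s=status.get_state(); show(s)
p,d=imaging.capture("scene"); cv2.imwrite("pics/s6.png",p); crop("pics/s6.png",170,80,370,310,2.6,"pics/s6c.png")
p,d=imaging.capture("top"); cv2.imwrite("pics/t6.png",p); crop("pics/t6.png",150,130,400,290,3,"pics/t6c.png")
E
```

```text
time_s 9.5
joints [ 35.3566   1.6233 -36.3087  18.4056 -64.4141 136.8754]
tcp_pos [ 0.4529 -0.0338  0.2074]
eef_rot [179.9109  19.8671  92.0213]
contact_force [-0.1262  0.2108 -2.9251]
gripper_width 0.03751122757997054
```

View pics/s6c.png

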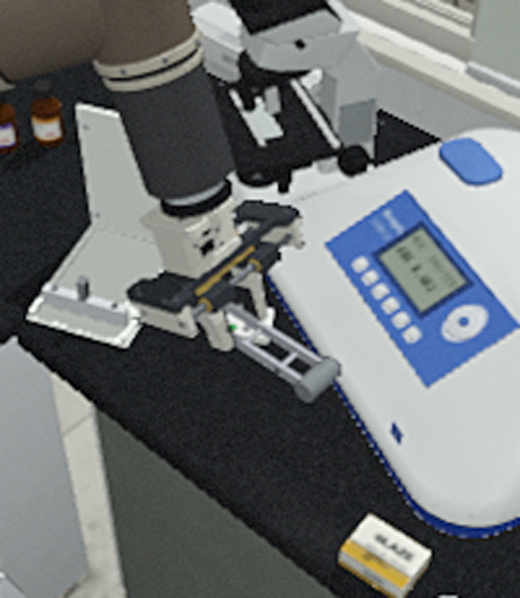

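View pics/t6c.png

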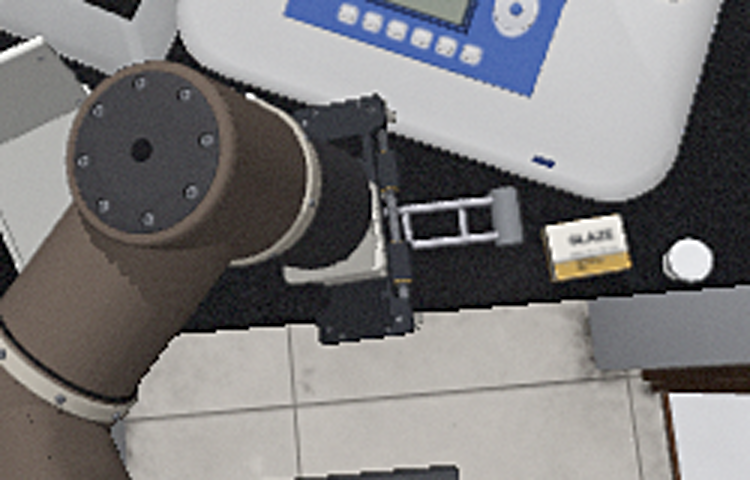

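```bash
python3 - <<'E'
from h import *
s=status.get_state(); R0=Ro.from_euler("xyz",s["eef_rot"],degrees=True)
P,e=tri((170+318/2.6-.3,80+377/2.6-.3),(150+507/3-.33,130+215/3-.33)); print("foot",P,e)
# expected foot: rail centre line 8mm behind TCP along tool z; rail level at pick up
print("exp z",s["tcp_pos"][2]-.0064+.013, "tool-frame", R0.inv().apply(P-s["tcp_pos"])*1000)
E
```

```text
foot [ 0.4567 -0.14    0.2153] 0.0005002442765841753
exp z 0.2133370523562342 tool-frame [-102.4882    0.2323   28.0684]
```

```bash
cat >> h.py <<'E'
YAW=21.2; OS=np.array([.5366,.2976])
def target(th,fx,fz,fy=0.):
    a=np.radians(th);c,s_=np.cos(a),np.sin(a)
    x=fx+106.3*c+6.6*s_; z=fz+106.3*s_-6.6*c
    y=np.radians(YAW);X=np.array([np.cos(y),np.sin(y)]);Y=np.array([-X[1],X[0]])
    p=OS+(x*X+fy*Y)/1000
    return [*p,z/1000],[180,19.9-th,YAW-.2]
E
python3 - <<'E'
from h import *
print(target(55,-36,130))
print(plan([.44,.08,.25],target(55,0,0)[1]))
E
```

```text
([np.float64(0.5649217396233265), np.float64(0.30858527882899656), np.float64(0.2132902578280029)], [180, -35.1, 21.0])
[ 0.465 -0.043 -0.399 -0.108  0.529  0.81 ]
```

Request:
apply_moves(
  moves=[
    [0.1,0,-0.2,0,0,0],
    [0.2,-0.02,-0.399,-0.02,0.1,0.15],
    [0.3,-0.04,-0.399,-0.04,0.2,0.3],
    [0.465,-0.043,-0.399,-0.07,0.35,0.5],
    [0.465,-0.043,-0.399,-0.108,0.529,0.81],
    [0.465,-0.043,-0.399,-0.108,0.529,0.81],
    [0.465,-0.043,-0.399,-0.108,0.529,0.81],
    [0.465,-0.043,-0.399,-0.108,0.529,0.81],
    [0.465,-0.043,-0.399,-0.108,0.529,0.81],
    [0.465,-0.043,-0.399,-0.108,0.529,0.81],
    [0.465,-0.043,-0.399,-0.108,0.529,0.81],
    [0.465,-0.043,-0.399,-0.108,0.529,0.81],
  ],
)

```text
time_s: 11.1
tcp_pos: [0.4434, 0.0773, 0.2543]
eef_rot: [-179.8, -34.4, 21.1]
contact_force: [-0.0, -0.9, -3.6]
gripper_width: 0.0374
```

```bash
python3 - <<'E'
from h import *
s=status.get_state(); show(s)
print(plan(*target(55,-36,130)))
p,d=imaging.capture("scene"); cv2.imwrite("pics/s7.png",p)
E
```

```text
time_s 11.1
joints [ 43.9404 -25.9664 -58.2776  27.3089 -28.0713  46.3634]
tcp_pos [0.4434 0.0773 0.2543]
eef_rot [-179.7873  -34.4092   21.1042]
contact_force [-0.0311 -0.8506 -3.5978]
gripper_width 0.0374014724303483
[ 0.695 -0.858  0.728 -0.003  0.008  0.001]
```

View pics/s7.png

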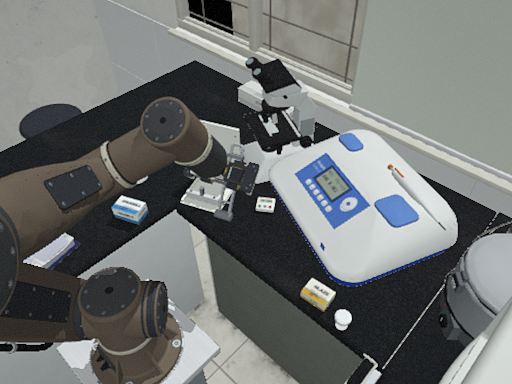

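Request:
apply_moves(
  moves=[
    [0.15,-0.2,0.15,0,0,0],
    [0.3,-0.4,0.3,0,0,0],
    [0.5,-0.6,0.5,0,0.004,0],
    [0.695,-0.858,0.728,-0.003,0.008,0],
    [0.695,-0.858,0.728,-0.003,0.008,0],
    [0.695,-0.858,0.728,-0.003,0.008,0],
    [0.695,-0.858,0.728,-0.003,0.008,0],
    [0.695,-0.858,0.728,-0.003,0.008,0],
  ],
)

```text
time_s: 12.15
tcp_pos: [0.5641, 0.3088, 0.2136]
eef_rot: [179.8, -34.9, 21.3]
contact_force: [0.1, 0.0, -2.3]
gripper_width: 0.0378
```

```bash
python3 - <<'E'
from h import *
s=status.get_state(); show(s)
print(plan(*target(55,-36,130)))
print(plan(*target(55,-36,27)))
p,d=imaging.capture("scene"); cv2.imwrite("pics/s8.png",p);crop("pics/s8.png",150,70,290,220,4,"pics/s8c.png")
p,d=imaging.capture("top"); cv2.imwrite("pics/t8.png",p);crop("pics/t8.png",100,110,240,250,4,"pics/t8c.png")
E
```

```text
time_s 12.15
joints [ 30.1431   1.0587 -54.845   95.4843  -5.2768 -12.7896]
tcp_pos [0.5641 0.3088 0.2136]
eef_rot [179.8067 -34.9487  21.2847]
contact_force [ 0.1303  0.0338 -2.2579]
gripper_width 0.03777556218622487
[0.002 0.002 0.003 0.    0.002 0.003]
[-0.293  0.001  0.425  0.     0.002  0.003]
```

View pics/s8c.png

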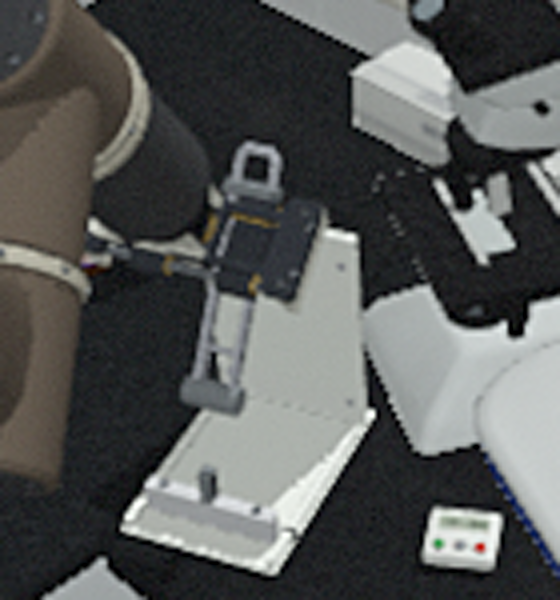

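View pics/t8c.png

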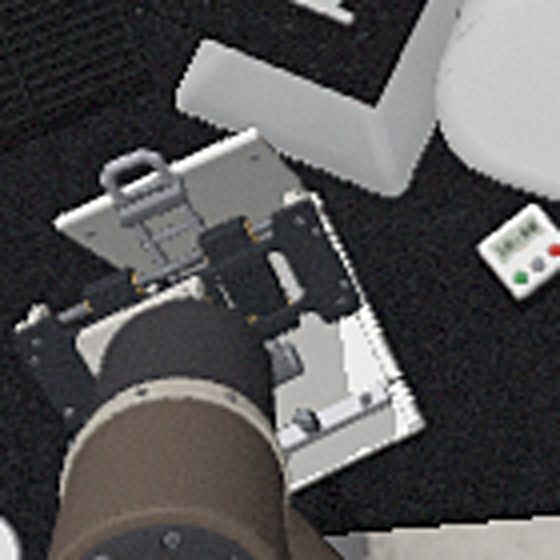

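```bash
cat > fk.py <<'E'
import numpy as np
from scipy.spatial.transform import Rotation as Ro
from scipy.optimize import least_squares
D=[([92.9402,20.5899,.6328,-.0215,-70.1364,-16.5063],[.1582,.6557,.2256],[179.9046,-.0072,-13.5734]),
([75.2983,11.9353,-14.1345,-.0036,-64.089,35.7708],[.3225,.4735,.2056],[179.873,.0955,21.0674]),
([53.0191,15.1961,-18.5003,.0576,-56.6176,57.8067],[.4792,.317,.1443],[179.7922,.2402,20.8572]),
([49.3211,21.385,-24.978,.1203,-43.8318,61.8563],[.4967,.2829,.0457],[179.8349,.1327,21.2642]),
([50.3409,19.7992,-27.6616,.1865,-42.6612,60.7753],[.4782,.275,.0456],[179.8303,.045,21.2534]),
([35.4096,4.5685,-23.2357,.1677,-62.1939,93.9968],[.4852,.1084,.2047],[179.8519,.0086,39.4847]),
([34.8786,6.8058,-43.1442,21.0532,-52.9879,132.5141],[.4541,-.0339,.1301],[179.9019,19.8952,92.041]),
([32.3585,18.0956,-53.9589,33.1708,-32.613,119.3195],[.4542,-.0342,.0064],[179.8609,19.889,92.0367]),
([35.3566,1.6233,-36.3087,18.4056,-64.4141,136.8754],[.4529,-.0338,.2074],[179.9109,19.8671,92.0213]),
([43.9404,-25.9664,-58.2776,27.3089,-28.0713,46.3634],[.4434,.0773,.2543],[-179.7873,-34.4092,21.1042]),
([30.1431,1.0587,-54.845,95.4843,-5.2768,-12.7896],[.5641,.3088,.2136],[179.8067,-34.9487,21.2847])]
r_=lambda ax,a: Ro.from_euler(ax,a,degrees=True)
B=(r_('y',90)).as_matrix() # tool z along x
def fk(q,p):
    a1,d1,l2,l3,a3,lat,L,s4=p
    R1=r_('z',q[0]); R2=R1*r_('y',q[1]); R3=R1*r_('y',q[1]-q[2])
    W=R1.apply([a1,lat,d1])+R2.apply([0,0,l2])+R3.apply([l3,0,a3])
    R=R3*r_('x',-q[3])*r_('y',-q[4])*r_('x',-q[5])
    return W+R.apply([L,0,0]), R
def toolR(R): return R
if __name__=="__main__":
    def res(p):
        return np.concatenate([fk(q,p)[0]-np.array(x) for q,x,_ in D])*1000
    best=None
    for g in ([0,.4,.4,.4,0,-.19,.3,0],[.1,.3,.5,.5,.05,-.19,.25,0]):
        s=least_squares(res,g); print(s.cost,s.x.round(4)); best=s if best is None or s.cost<best.cost else best
    print(res(best.x).reshape(-1,3).round(1))
    for q,x,e in D:
        R=fk(q,best.x)[1]; Rm=Ro.from_euler('xyz',e,degrees=True)
        print((R.inv()*Rm).as_rotvec(degrees=True).round(1))
    np.save("/tmp/p.npy",best.x)
E
python3 fk.py
```

```text
27759.594240040962 [ 0.1048  0.1968  0.555   0.3175  0.0663 -0.1584  0.4477  0.    ]
27759.594219547787 [ 0.1048  0.1968  0.555   0.3175  0.0663 -0.1584  0.4477  0.    ]
[[ -32.   -28.1   -3. ]
 [ -34.2    1.6    6.6]
 [ -22.3   25.9   19.4]
 [  -2.8   47.8   36.2]
 [  -1.1   50.8   36.6]
 [ -17.2   28.6    8.2]
 [  -8.2   -4.9   -3.5]
 [   7.1  -17.3   15.4]
 [ -19.4   -9.1  -19.7]
 [  21.1   16.2  -41.5]
 [  55.8 -179.3  -54.6]]
[-69.3  69.3 -69.3]
[-69.3  69.3 -69.3]
[-69.3  69.3 -69.3]
[-69.3  69.3 -69.3]
[-69.3  69.3 -69.3]
[-69.3  69.3 -69.3]
[-69.3  69.3 -69.3]
[-69.3  69.3 -69.3]
[-69.3  69.3 -69.3]
[-69.3  69.3 -69.3]
[-69.3  69.3 -69.3]
```

```bash
cat > fk2.py <<'E'
from fk import D,r_,Ro,np
from scipy.optimize import least_squares
def frames(q):
    R1=r_('z',q[0]);R2=R1*r_('y',q[1]);R3=R1*r_('y',q[1]-q[2]);R4=R3*r_('x',-q[3]);R5=R4*r_('y',-q[4]);R6=R5*r_('x',-q[5]);return R1,R2,R3,R4,R5,R6
C=Ro.from_rotvec([-69.2820323*1,69.2820323,-69.2820323],degrees=True)
def A(q):
    R=[x.as_matrix() for x in frames(q)]
    return np.c_[R[0],R[1][:,[0,2]],R[2][:,[0,2]],R[3][:,[1,2]],R[4][:,[0,2]]]
def fit():
    M=np.vstack([A(q) for q,_,_ in D]);b=np.concatenate([x for _,x,_ in D])
    p,_,rk,sv=np.linalg.lstsq(M,b,rcond=1e-4);return p,rk,sv,(M@p-b).reshape(-1,3)*1000
P=fit()[0]
def fkp(q): return A(q)@P, frames(q)[5]*C
LIM=np.array([[-176.03,176.03],[-82.01,121.73],[-58.28,71.71],[-173.87,95.51],[-174.79,-.11],[-173.66,173.66]])
def ik(pos,rpy,seeds,lim=LIM):
    Rt=Ro.from_euler('xyz',rpy,degrees=True);best=None
    def res(q):
        p,R=fkp(q);return np.r_[(p-pos)*1000,(Rt.inv()*R).as_rotvec(degrees=True)*5]
    for s in seeds:
        o=least_squares(res,np.clip(s,lim[:,0]+.5,lim[:,1]-.5),bounds=(lim[:,0],lim[:,1]),x_scale=10)
        if best is None or o.cost<best.cost: best=o
    return best.x,best.cost
if __name__=="__main__":
    p,rk,sv,res=fit();print(p.round(4),rk,sv.round(3));print(res.round(2))
E
python3 fk2.py
```

```text
[-0.000e+00  0.000e+00  1.988e-01 -1.000e-04  6.017e-01  4.637e-01
  0.000e+00 -1.918e-01 -1.000e-04  3.781e-01  1.000e-04] 11 [7.133 6.522 4.626 1.644 1.226 0.981 0.533 0.491 0.474 0.41  0.315]
[[ 0.02  0.02  0.03]
 [-0.02 -0.01 -0.  ]
 [-0.03 -0.01 -0.02]
 [ 0.04 -0.02 -0.01]
 [-0.03  0.    0.02]
 [ 0.01  0.04 -0.02]
 [-0.04  0.02  0.01]
 [ 0.03 -0.02  0.02]
 [ 0.01 -0.   -0.04]
 [-0.   -0.02  0.03]
 [ 0.01  0.01 -0.03]]
```

```bash
cat > sweep.py <<'E'
from fk2 import *
OS=np.array([.5366,.2976])
def tgt(th,fx,fz,phi,g,yaw,tz=8.):
    # rail pt at rail x=g (foot is -99); TCP = pt + tz*toolz ; tool pitch rel rail = phi
    a=np.radians(th);rx=np.array([np.cos(a),np.sin(a)]) 
    b=np.radians(th-phi); toolz=np.array([np.sin(b),-np.cos(b)])
    p=np.array([fx,fz])+(99+g)*rx+tz*toolz
    y=np.radians(yaw);X=np.array([np.cos(y),np.sin(y)])
    return np.array([*(OS+p[0]*X/1000),p[1]/1000])
seeds=[[j1,10,-40,j4,j5,j6] for j1 in(10,45) for j4 in(-140,-80,0,70) for j5 in (-20,-60) for j6 in(-100,0,100)]
if __name__=="__main__":
  for flip in (0,):
    for phi in (20,30,40,50):
      for g in (10,35):
        for nm,(th,fx,fz) in {"fin":(49,-44,21),"low":(55,-36,27),"hov":(55,-36,110)}.items():
            pos=tgt(th,fx,fz,phi,g,21.2)
            q,c=ik(pos,[180,phi-th,21.2],seeds)
            print(phi,g,nm,pos.round(3),q.round(1),round(c,3))
E
python3 sweep.py
```

```text
20 10 fin [0.566 0.309 0.096] [ 29.7  11.6 -53.9  95.5  -4.5 -13.2] 209.473
20 10 low [0.566 0.309 0.11 ] [ 1.210e+01  1.200e+01 -4.100e+01 -1.739e+02 -1.000e-01 -8.870e+01] 461.738
20 10 hov [0.566 0.309 0.193] [ 30.1   2.7 -54.7  95.5  -5.3 -13. ] 38.621
20 35 fin [0.581 0.315 0.115] [ 29.2  11.2 -52.6  95.5  -4.1 -12.7] 71.522
20 35 low [0.579 0.314 0.13 ] [ 30.3   9.  -53.   95.5  -5.8 -13.6] 548.615
20 35 hov [0.579 0.314 0.213] [ 29.6   2.5 -53.3  95.5  -4.9 -12.5] 0.107
30 10 fin [0.565 0.308 0.096] [ 49.7  14.8 -39.5  25.9 -20.8  38.4] 0.0
30 10 low [0.564 0.308 0.109] [ 35.2  11.  -53.6  79.7  -5.9  -2.3] 0.0
30 10 hov [0.564 0.308 0.192] [ 51.3   5.9 -39.2  29.1 -25.8  35.7] 0.0
30 35 fin [0.58  0.314 0.115] [ 49.5  14.8 -34.9  21.5 -24.9  43.4] 0.0
30 35 low [0.578 0.314 0.13 ] [ 45.5  11.1 -47.   48.7 -13.4  19.8] 0.0
30 35 hov [0.578 0.314 0.213] [ 51.1   6.1 -34.8  25.4 -29.5  40. ] 0.0
40 10 fin [0.563 0.308 0.095] [ 48.5  19.  -23.7   6.5 -39.4  58. ] 0.0
40 10 low [0.563 0.308 0.109] [ 50.   15.4 -31.2  14.  -30.9  50. ] 0.0
40 10 hov [0.563 0.308 0.192] [ 50.2  10.5 -24.1  10.7 -42.8  53.9] 0.0
40 35 fin [0.579 0.314 0.114] [ 47.7  19.2 -20.2   5.9 -42.6  59.4] 0.0
40 35 low [0.577 0.313 0.129] [ 49.3  15.3 -27.5  12.4 -34.5  52.4] 0.0
40 35 hov [0.577 0.313 0.212] [ 49.5  10.8 -20.4   9.8 -45.9  55.6] 0.0
50 10 fin [0.562 0.307 0.095] [ 45.8  24.  -12.1  -0.5 -54.7  65.7] 0.0
50 10 low [0.562 0.307 0.108] [ 47.4  20.1 -18.1   3.  -47.3  61.8] 0.0
50 10 hov [0.562 0.307 0.191] [ 47.5  15.8 -12.2   2.6 -57.5  62.4] 0.0
50 35 fin [0.577 0.313 0.114] [ 45.2  24.3  -8.8  -0.5 -57.8  66.2] 0.0
50 35 low [0.575 0.313 0.129] [ 46.8  20.1 -14.9   2.8 -50.5  62.7] 0.0
50 35 hov [0.575 0.313 0.212] [ 46.8  16.2  -8.7   2.5 -60.6  63.2] 0.0
```

```bash
python3 - <<'E'
from sweep import *
for phi,g in((35,5),):
    for nm,(th,fx,fz) in {"fin":(49,-44,21),"fin-":(47.5,-44,21),"low":(55,-36,27),"hov":(55,-36,110)}.items():
        pos=tgt(th,fx,fz,phi,g,21.2,6.7); q,c=ik(pos,[180,phi-th,21.2],seeds); print(nm,pos.round(4),q.round(1),round(c,3))
for z in(.0075,.1,.2):
    q,c=ik([.4545,-.0401,z],[180,35,92],seeds); print(z,q.round(1),round(c,3))
# free path check points
for rot in ([180,35,92],[180,0,60],[180,-20,21]):
    for xy in ([.46,.05],[.48,.1]): q,c=ik([*xy,.25],rot,seeds); print(rot,xy,q.round(1),round(c,3))
from h import plan
print(plan([.45,.05,.25],[180,-10,50]))
E
```

```text
fin [0.5607 0.3069 0.093 ] [ 49.8  16.7 -31.3  13.3 -30.3  50.6] 0.0
fin- [0.5624 0.3076 0.0911] [ 49.4  17.7 -28.9  10.9 -32.8  53.2] 0.0
low [0.5608 0.307  0.1059] [ 49.9  13.3 -41.   28.2 -20.3  36.1] 0.0
hov [0.5608 0.307  0.1889] [ 51.5   7.9 -31.7  17.9 -34.2  46.3] 0.0
0.0075 [ 38.4  24.  -55.4  43.6 -42.1 102.8] 0.0
0.1 [ 41.1  14.9 -49.   33.  -54.8 114.7] 0.0
0.2 [ 42.2   7.1 -41.2  28.1 -68.6 123.1] 0.0
[180, 35, 92] [0.46, 0.05] [ 50.2   8.4 -30.7  22.9 -79.4 121.8] 0.0
[180, 35, 92] [0.48, 0.1] [ 52.1  12.4 -25.2  21.9 -81.3 120.9] 0.0
[180, 0, 60] [0.46, 0.05] [ 30.7  -0.9 -22.7   0.  -68.2 119.3] 0.0
[180, 0, 60] [0.48, 0.1] [ 34.8   2.  -19.8   0.  -68.2 115.2] 0.0
[180, -20, 21] [0.46, 0.05] [ 34.8 -14.3 -39.3   6.5 -45.7  72.4] 0.0
[180, -20, 21] [0.48, 0.1] [ 39.9 -11.2 -38.2   9.1 -44.3  65.6] 0.0
[-0.718  1.002 -0.717  0.125 -0.272 -0.298]
```

```bash
python3 - <<'E'
from h import *
print(plan([.48,.11,.25],[180,-12,35]))
E
```

```text
[-0.515  0.777 -0.575  0.063 -0.255 -0.141]
```

Request:
apply_moves(
  moves=[
    [-0.12,0.05,-0.15,0,-0.03,0],
    [-0.25,0.2,-0.3,0.01,-0.08,-0.03],
    [-0.35,0.4,-0.45,0.03,-0.14,-0.07],
    [-0.45,0.6,-0.575,0.05,-0.2,-0.11],
    [-0.515,0.777,-0.575,0.063,-0.255,-0.141],
    [-0.515,0.777,-0.575,0.063,-0.255,-0.141],
    [-0.515,0.777,-0.575,0.063,-0.255,-0.141],
  ],
)

```text
time_s: 13.12
tcp_pos: [0.4804, 0.1116, 0.2511]
eef_rot: [180.0, -12.2, 35.0]
contact_force: [1.4, -3.2, -3.9]
gripper_width: 0.0376
```

```bash
python3 - <<'E'
from h import *
show(status.get_state())
print(plan([.454,-.034,.2],[180,19.9,92]))
E
```

```text
time_s 13.125
joints [ 36.1872  -5.2015 -27.8173   0.3276 -55.2046  88.7001]
tcp_pos [0.4804 0.1116 0.2511]
eef_rot [179.9712 -12.1829  35.0486]
contact_force [ 1.3907 -3.2152 -3.8605]
gripper_width 0.037617326950092525
[-0.568  0.52   0.139 -0.043 -0.326 -0.639]
```

Request:
apply_moves(
  moves=[
    [-0.14,0.13,0,-0.01,-0.08,-0.15],
    [-0.28,0.26,0.03,-0.02,-0.16,-0.3],
    [-0.42,0.39,0.07,-0.03,-0.24,-0.46],
    [-0.568,0.52,0.139,-0.043,-0.326,-0.639],
    [-0.568,0.52,0.139,-0.043,-0.326,-0.639],
    [-0.568,0.52,0.139,-0.043,-0.326,-0.639],
    [-0.568,0.52,0.139,-0.043,-0.326,-0.639],
    [-0.568,0.52,0.139,-0.043,-0.326,-0.639],
    [-0.568,0.52,0.139,-0.043,-0.326,-0.639],
  ],
)

```text
time_s: 14.25
tcp_pos: [0.454, -0.0339, 0.2004]
eef_rot: [179.9, 19.8, 91.8]
contact_force: [-0.2, -0.3, -2.0]
gripper_width: 0.0374
```

```bash
python3 - <<'E'
from h import *
show(status.get_state())
print(plan([.456,-.034,.0085],[180,19.9,92]))
p,d=imaging.capture("scene"); cv2.imwrite("pics/s9.png",p);crop("pics/s9.png",170,80,370,310,2.6,"pics/s9c.png")
p,d=imaging.capture("top"); cv2.imwrite("pics/t9.png",p);crop("pics/t9.png",150,130,400,290,3,"pics/t9c.png")
E
```

```text
time_s 14.25
joints [ 35.1645   2.1314 -36.7814  18.5096 -63.4087 136.557 ]
tcp_pos [ 0.454  -0.0339  0.2004]
eef_rot [179.8881  19.7842  91.8359]
contact_force [-0.1552 -0.3417 -2.0043]
gripper_width 0.03735277170933783
[ 0.324  0.008  0.903  0.001 -0.001 -0.002]
```

View pics/s9c.png

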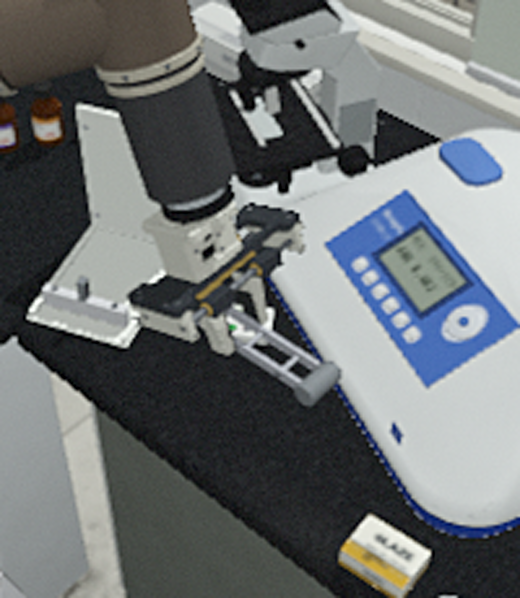

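View pics/t9c.png

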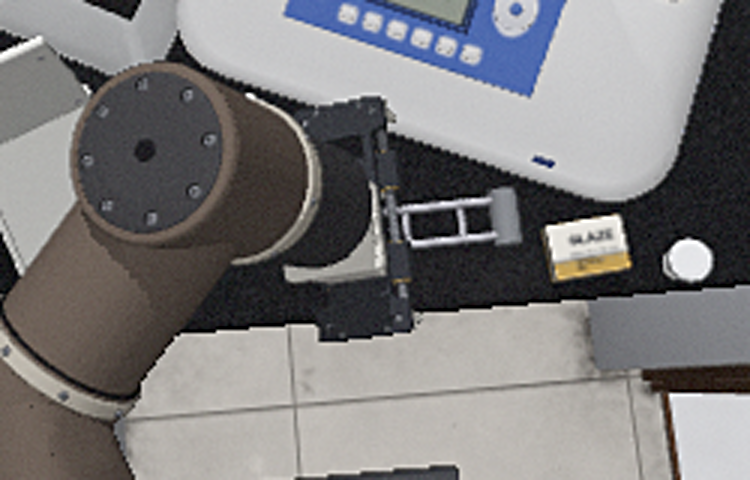

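Rail unchanged in the hand (foot at scene crop 318,382, top crop 507,215). Lowering it back to the bench to regrip it at a steeper pitch.

Request:
apply_moves(
  moves=[
    [0.08,0,0.22,0,0,0],
    [0.18,0.005,0.5,0,0,0],
    [0.25,0.008,0.7,0,0,0],
    [0.29,0.008,0.8,0,0,0],
    [0.31,0.008,0.86,0,0,0],
    [0.322,0.008,0.9,0,0,0],
    [0.325,0.008,0.906,0,0,0],
    [0.325,0.008,0.906,0,0,0],
  ],
)

```text
time_s: 15.35
tcp_pos: [0.4563, -0.0342, 0.0082]
eef_rot: [179.9, 19.8, 91.8]
contact_force: [1.2, 0.2, -1.7]
gripper_width: 0.0374
```

```bash
python3 - <<'E'
from h import *
show(status.get_state())
E
```

```text
time_s 15.35
joints [ 32.2679  18.0678 -53.4105  32.5397 -33.0395 119.9159]
tcp_pos [ 0.4563 -0.0342  0.0082]
eef_rot [179.8643  19.7995  91.8363]
contact_force [ 1.1745  0.2017 -1.659 ]
gripper_width 0.037388192778366594
```

```bash
python3 - <<'E'
from h import *
print(plan([.4563,-.0401,.008],[180,35,92]))
print(plan([.4563,-.0401,.02],[180,35,92]))
E
```

```text
[-0.027 -0.001  0.011  0.001 -0.169 -0.002]
[-0.048 -0.001 -0.045  0.001 -0.169 -0.002]
```

Request:
apply_moves(
  moves=[
    [0,0,0,0,0,0],
    [0,0,0,0,0,0],
    [0,0,0,0,0,0],
    [0,0,0,0,0,0],
    [-0.024,0,-0.04,0,-0.08,0],
    [-0.048,-0.001,-0.045,0,-0.169,-0.002],
    [-0.048,-0.001,-0.045,0,-0.169,-0.002],
    [-0.04,-0.001,-0.02,0,-0.169,-0.002],
    [-0.027,-0.001,0.011,0.001,-0.169,-0.002],
    [-0.027,-0.001,0.011,0.001,-0.169,-0.002],
    [-0.027,-0.001,0.011,0.001,-0.169,-0.002],
  ],
  hand=-1,
)

```text
time_s: 16.73
tcp_pos: [0.4563, -0.0404, 0.0081]
eef_rot: [-180.0, 35.0, 92.0]
contact_force: [-0.2, -0.0, -0.7]
gripper_width: 0.0879
```

```bash
python3 - <<'E'
from h import *
show(status.get_state())
p,d=imaging.capture("scene"); cv2.imwrite("pics/s10.png",p);crop("pics/s10.png",200,150,320,300,4,"pics/s10c.png")
E
```

```text
time_s 16.725
joints [ 38.2056  24.0296 -55.115   43.4673 -42.2106 103.1064]
tcp_pos [ 0.4563 -0.0404  0.0081]
eef_rot [-179.9664   34.9893   91.9744]
contact_force [-0.1522 -0.0408 -0.7452]
gripper_width 0.08791278953233032
```

View pics/s10c.png

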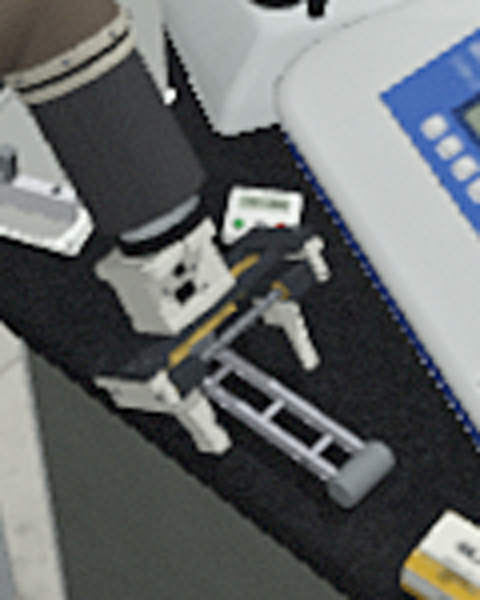

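Request:
apply_moves(
  moves=[
    [0,0,0,0,0,0],
    [0,0,0,0,0,0],
    [0,0,0,0,0,0],
    [0,0,0,0,0,0],
    [0,0,0,0,0,0],
    [0,0,0,0,0,0],
    [0,0,0,0,0,0],
    [0,0,0,0,0,0],
  ],
  hand=1,
  grip_force=45,
)

```text
time_s: 17.77
tcp_pos: [0.4564, -0.0402, 0.0081]
eef_rot: [-180.0, 35.0, 92.0]
contact_force: [0.1, -0.5, 0.1]
gripper_width: 0.0377
```

```bash
python3 - <<'E'
from h import *
show(status.get_state())
print(plan([.4563,-.0404,.2],[180,35,92]))
E
```

```text
time_s 17.775
joints [ 38.2187  24.0268 -55.1079  43.47   -42.2102 103.1029]
tcp_pos [ 0.4564 -0.0402  0.0081]
eef_rot [-179.9789   34.9835   91.9802]
contact_force [ 0.1371 -0.4756  0.0624]
gripper_width 0.03772570012786576
[-0.551 -0.001 -0.785 -0.    -0.    -0.   ]
```

Request:
apply_moves(
  moves=[
    [-0.03,0,-0.04,0,0,0],
    [-0.11,0,-0.16,0,0,0],
    [-0.22,0,-0.32,0,0,0],
    [-0.38,0,-0.55,0,0,0],
    [-0.55,0,-0.785,0,0,0],
    [-0.55,0,-0.785,0,0,0],
    [-0.55,0,-0.785,0,0,0],
  ],
)

```text
time_s: 18.65
tcp_pos: [0.4557, -0.0405, 0.1996]
eef_rot: [-180.0, 34.9, 92.0]
contact_force: [-0.8, -0.1, -2.6]
gripper_width: 0.0378
```

```bash
python3 - <<'E'
from h import *
s=status.get_state(); show(s)
p,d=imaging.capture("scene"); cv2.imwrite("pics/s11.png",p);crop("pics/s11.png",200,150,340,260,5,"pics/s11c.png")
p,d=imaging.capture("top"); cv2.imwrite("pics/t11.png",p);crop("pics/t11.png",270,170,340,230,10,"pics/t11c.png")
print(plan([.48,.11,.27],[180,2,40]))
E
```

```text
time_s 18.65
joints [ 41.9629   7.1816 -41.121   28.0884 -68.4519 123.2394]
tcp_pos [ 0.4557 -0.0405  0.1996]
eef_rot [-179.9599   34.9078   91.9633]
contact_force [-0.7669 -0.0716 -2.5694]
gripper_width 0.03779624442171286
[ 0.41   0.147 -0.722  0.184  0.342  0.555]
```

View pics/s11c.png

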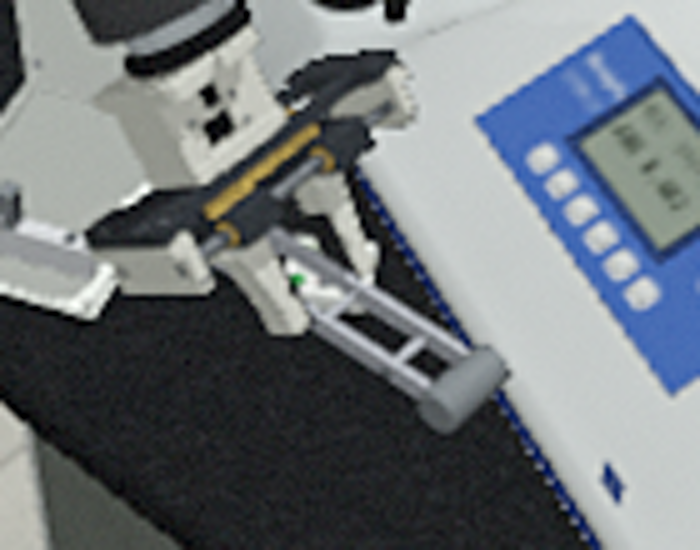

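View pics/t11c.png

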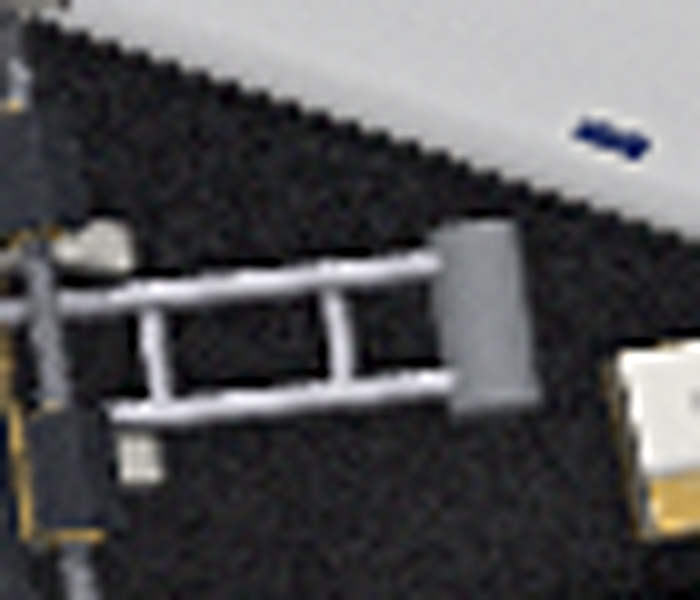

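```bash
python3 - <<'E'
from h import *
s=status.get_state()
P,e=tri((200+462/5-.4,150+390/5-.4),(270+488/10-.45,170+315/10-.45)); print("foot",P,e, P-s["tcp_pos"])
E
```

```text
foot [ 0.4583 -0.1408  0.203 ] 0.0028553126848695487 [ 0.0028 -0.0999  0.0042]
```

Request:
apply_moves(
  moves=[
    [0.1,0.03,-0.2,0.04,0.08,0.13],
    [0.2,0.07,-0.4,0.09,0.17,0.27],
    [0.3,0.11,-0.6,0.14,0.25,0.41],
    [0.41,0.147,-0.722,0.184,0.342,0.555],
    [0.41,0.147,-0.722,0.184,0.342,0.555],
    [0.41,0.147,-0.722,0.184,0.342,0.555],
    [0.41,0.147,-0.722,0.184,0.342,0.555],
    [0.41,0.147,-0.722,0.184,0.342,0.555],
  ],
)

```text
time_s: 19.75
tcp_pos: [0.4796, 0.1097, 0.2689]
eef_rot: [180.0, 2.2, 40.1]
contact_force: [-0.4, 0.2, -2.7]
gripper_width: 0.0377
```

```bash
cat >> h.py <<'E'
def target(th,fx,fz,fy=0.,L=99.9,hh=4.9):
    a=np.radians(th);c,s_=np.cos(a),np.sin(a)
    x=fx+L*c+hh*s_; z=fz+L*s_-hh*c
    y=np.radians(YAW);X=np.array([np.cos(y),np.sin(y)]);Y=np.array([-X[1],X[0]])
    p=OS+(x*X+fy*Y)/1000
    return [*p,z/1000],[180,34.9-th,YAW-.2]
E
python3 - <<'E'
from h import *
show(status.get_state())
print(target(55,-36,125),plan(*target(55,-36,125)))
E
```

```text
time_s 19.75
joints [ 35.9925   2.7891 -16.5732   0.2087 -72.8173  94.0409]
tcp_pos [0.4796 0.1097 0.2689]
eef_rot [179.9571   2.1882  40.098 ]
contact_force [-0.4327  0.2486 -2.6912]
gripper_width 0.03768992817897065
([np.float64(0.5602009668462987), np.float64(0.3067542117429453), np.float64(0.20402276468635017)], [180, -20.1, 21.0]) [ 0.955 -0.494  0.288 -0.033  0.245  0.211]
```

Request:
apply_moves(
  moves=[
    [0.15,-0.15,-0.05,-0.01,0.1,0.08],
    [0.3,-0.3,-0.08,-0.02,0.2,0.16],
    [0.45,-0.494,-0.08,-0.033,0.245,0.211],
    [0.7,-0.494,0,-0.033,0.245,0.211],
    [0.955,-0.494,0.15,-0.033,0.245,0.211],
    [0.955,-0.494,0.288,-0.033,0.245,0.211],
    [0.955,-0.494,0.288,-0.033,0.245,0.211],
    [0.955,-0.494,0.288,-0.033,0.245,0.211],
  ],
)

```text
time_s: 20.75
tcp_pos: [0.5604, 0.3071, 0.2046]
eef_rot: [179.9, -20.1, 21.1]
contact_force: [0.2, -0.1, -2.0]
gripper_width: 0.0375
```

```bash
python3 - <<'E'
from h import *
show(status.get_state())
print(plan(*target(55,-36,125)), plan(*target(55,-36,28)))
p,d=imaging.capture("scene"); cv2.imwrite("pics/s12.png",p);crop("pics/s12.png",160,80,270,220,4.2,"pics/s12c.png")
p,d=imaging.capture("top"); cv2.imwrite("pics/t12.png",p);crop("pics/t12.png",100,110,240,250,4,"pics/t12c.png")
E
```

```text
time_s 20.75
joints [ 51.7327   7.0473 -30.3275  17.2523 -36.4541  46.8909]
tcp_pos [0.5604 0.3071 0.2046]
eef_rot [179.9153 -20.0839  21.1042]
contact_force [ 0.2147 -0.1362 -2.0044]
gripper_width 0.03747734079192615
[-0.002  0.001  0.002  0.001  0.     0.001] [-0.169  0.001  0.458  0.001  0.     0.001]
```

View pics/s12c.png

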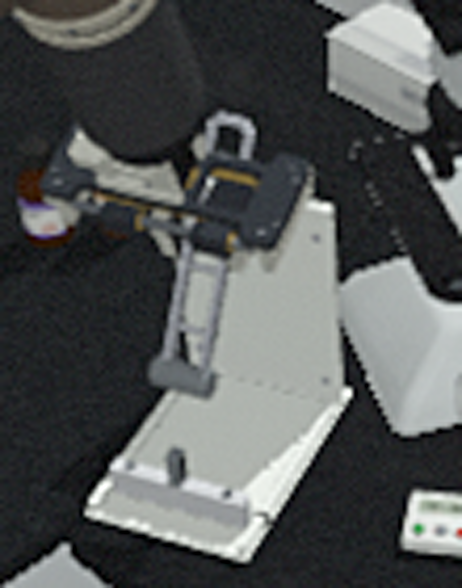

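View pics/t12c.png

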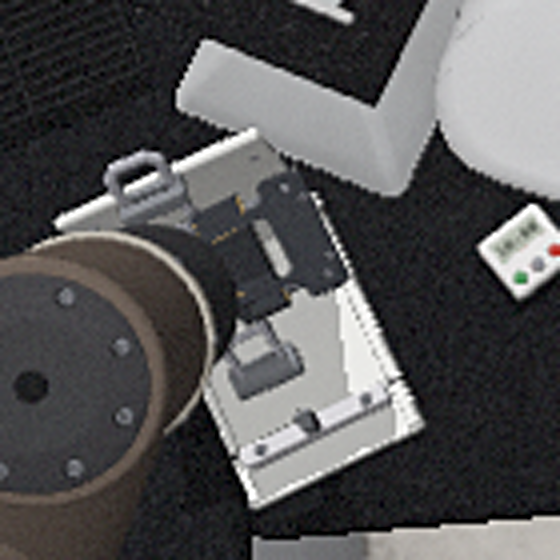

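```bash
cat >> h.py <<'E'
def loc(P):
    y=np.radians(YAW);X=np.array([np.cos(y),np.sin(y)]);Y=np.array([-X[1],X[0]]);d=np.array(P)[:2]-OS
    return np.array([d@X,d@Y,P[2]])*1000
E
python3 - <<'E'
from h import *
sc=lambda u,v:(160+u/4.2-.4,80+v/4.2-.4); tc=lambda u,v:(100+u/4-.4,110+v/4-.4)
for n,a,b in [("foot",(183,377),(265,371)),("loop",(231,120),(134,160)),("tab",(177,455),(307,417)),("boltL",(130,465),(261,450)),("boltR",(226,493),(366,399))]:
    P,e=tri(sc(*a),tc(*b)); print(n,loc(P),e)
E
```

```text
foot [-31.377    3.6881 121.0022] 0.0006090388793242222
loop [ 82.8415  -2.4384 294.9973] 0.0036273115149882905
tab [-64.4359  -1.5673  65.1666] 0.00013765446051656005
boltL [-66.7326  44.8085  39.0765] 0.0004937283713819587
boltR [-66.3864 -44.7129  38.8424] 0.000693727326225197
```

Request:
apply_moves(
  moves=[
    [-0.03,0,0.08,0,0,0],
    [-0.07,0,0.19,0,0,0],
    [-0.11,0,0.3,0,0,0],
    [-0.14,0,0.38,0,0,0],
    [-0.16,0,0.43,0,0,0],
    [-0.169,0,0.458,0,0,0],
    [-0.169,0,0.458,0,0,0],
  ],
)

```text
time_s: 21.72
tcp_pos: [0.5608, 0.3073, 0.1086]
eef_rot: [-180.0, -20.2, 21.0]
contact_force: [-0.8, 0.2, -2.1]
gripper_width: 0.0372
```

```bash
python3 - <<'E'
from h import *
show(status.get_state())
for t in [(55,-43,22),(52,-43,21.5),(50,-43,21.5)]: print(t,plan(*target(*t)))
p,d=imaging.capture("scene"); cv2.imwrite("pics/s13.png",p);crop("pics/s13.png",160,80,270,220,4.2,"pics/s13c.png")
E
```

```text
time_s 21.725
joints [ 49.9145  12.9997 -41.1507  28.7636 -20.2856  35.3993]
tcp_pos [0.5608 0.3073 0.1086]
eef_rot [-179.987   -20.2357   21.0389]
contact_force [-0.8287  0.171  -2.1206]
gripper_width 0.03715909497861378
(55, -43, 22) [-0.049  0.001  0.022 -0.    -0.002  0.   ]
(52, -43, 21.5) [-0.037  0.001  0.047 -0.    -0.035  0.   ]
(50, -43, 21.5) [-0.029  0.001  0.062 -0.    -0.057  0.   ]
```

View pics/s13c.png

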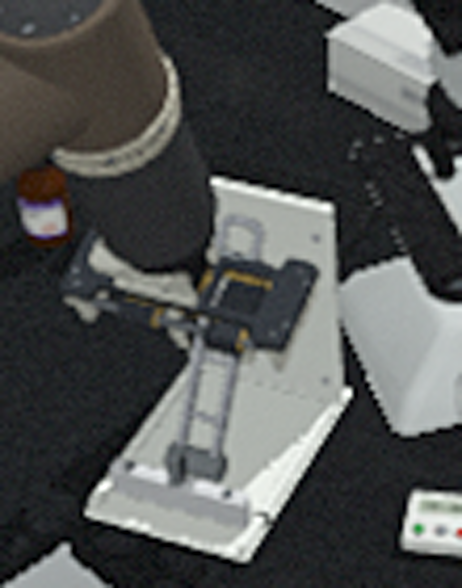

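```bash
python3 - <<'E'
from h import *
for t in [(54,-40,23),(52,-41,21.5),(50.5,-42,21.5)]: print(t,plan(*target(*t)))
E
```

```text
(54, -40, 23) [-0.03   0.002  0.031 -0.    -0.013  0.   ]
(52, -41, 21.5) [-0.029  0.002  0.051 -0.    -0.035  0.   ]
(50.5, -42, 21.5) [-0.027  0.002  0.061 -0.    -0.052  0.   ]
```

Request:
apply_moves(
  moves=[
    [-0.015,0,0.015,0,-0.006,0],
    [-0.03,0,0.031,0,-0.013,0],
    [-0.029,0,0.042,0,-0.025,0],
    [-0.029,0,0.051,0,-0.035,0],
    [-0.029,0,0.051,0,-0.035,0],
    [-0.029,0,0.051,0,-0.035,0],
  ],
)

```text
time_s: 22.52
tcp_pos: [0.559, 0.3068, 0.0971]
eef_rot: [-180.0, -17.1, 21.0]
contact_force: [0.3, 0.2, -2.2]
gripper_width: 0.0377
```

```bash
python3 - <<'E'
from h import *
show(status.get_state())
for t in [(51,-43,21),(50,-43,21)]: print(t,plan(*target(*t)))
p,d=imaging.capture("scene"); cv2.imwrite("pics/s14.png",p);crop("pics/s14.png",170,120,235,215,6,"pics/s14c.png")
p,d=imaging.capture("top"); cv2.imwrite("pics/t14.png",p);crop("pics/t14.png",100,120,220,240,5,"pics/t14c.png")
E
```

```text
time_s 22.525
joints [ 50.3428  14.9837 -36.4157  19.9407 -24.8945  43.5757]
tcp_pos [0.559  0.3068 0.0971]
eef_rot [-179.9756  -17.1028   21.0398]
contact_force [ 0.2638  0.18   -2.1588]
gripper_width 0.03769403959525234
(51, -43, 21) [-0.005  0.002  0.007 -0.    -0.011  0.   ]
(50, -43, 21) [-0.     0.002  0.014 -0.    -0.022  0.   ]
```

View pics/s14c.png

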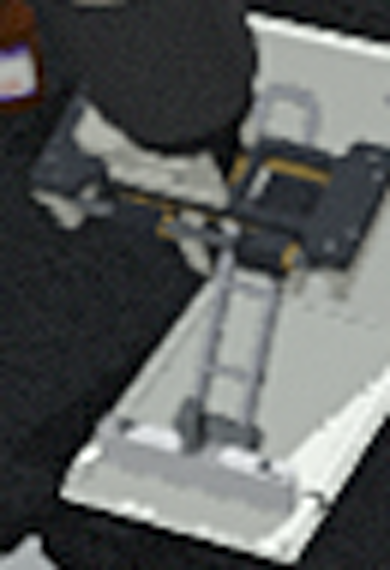

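View pics/t14c.png

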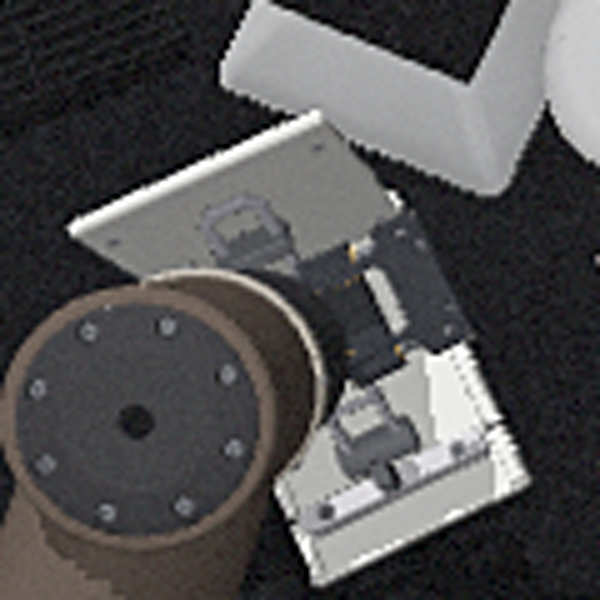

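Request:
apply_moves(
  moves=[
    [-0.005,0.002,0.007,0,-0.011,0],
    [-0.002,0.002,0.012,0,-0.02,0],
    [-0.002,0.002,0.014,0,-0.022,0],
    [-0.002,0.002,0.014,0,-0.022,0],
    [-0.002,0.002,0.014,0,-0.022,0],
  ],
)

```text
time_s: 23.25
tcp_pos: [0.5594, 0.3062, 0.0943]
eef_rot: [-180.0, -15.1, 21.0]
contact_force: [-0.6, -0.1, -2.4]
gripper_width: 0.0375
```

```bash
python3 - <<'E'
from h import *
s=status.get_state();show(s);print(s["moment"])
for t in [(50,-45,20),(49.5,-45,20),(49,-45,19.5)]: print(t,plan(*target(*t)))
E
```

```text
time_s 23.25
joints [ 50.0957  16.0295 -33.208   15.4524 -28.3425  48.1222]
tcp_pos [0.5594 0.3062 0.0943]
eef_rot [-179.9894  -15.1177   21.0428]
contact_force [-0.552  -0.0864 -2.4098]
gripper_width 0.037457425324034906
[-0.4015  1.0046 -0.0365]
(50, -45, 20) [-0.008 -0.001  0.003 -0.    -0.     0.   ]
(49.5, -45, 20) [-0.006 -0.001  0.006 -0.    -0.006  0.   ]
(49, -45, 19.5) [-0.004 -0.001  0.012 -0.    -0.011  0.   ]
```

Request:
apply_moves(
  moves=[
    [-0.004,0,0.002,0,0,0],
    [-0.008,0,0.003,0,0,0],
    [-0.007,0,0.005,0,-0.003,0],
    [-0.006,0,0.006,0,-0.006,0],
    [-0.006,0,0.006,0,-0.006,0],
  ],
)

```text
time_s: 23.88
tcp_pos: [0.5591, 0.3065, 0.0934]
eef_rot: [-180.0, -14.6, 21.0]
contact_force: [0.1, -0.0, 4.3]
gripper_width: 0.0376
```

```bash
python3 - <<'E'
from h import *
s=status.get_state();show(s);print(s["moment"])
for t in [(49.5,-47,19.5),(49,-47,19),(48.5,-46,19)]: print(t,plan(*target(*t)))
p,d=imaging.capture("scene"); cv2.imwrite("pics/s15.png",p);crop("pics/s15.png",170,120,235,215,6,"pics/s15c.png")
E
```

```text
time_s 23.875
joints [ 50.0471  16.2835 -32.5077  14.5112 -29.1054  49.0532]
tcp_pos [0.5591 0.3065 0.0934]
eef_rot [-179.959   -14.6365   21.0463]
contact_force [ 0.1263 -0.0401  4.3496]
gripper_width 0.03756323653549174
[-0.1362 -0.0278  0.0247]
(49.5, -47, 19.5) [-0.014  0.001  0.002 -0.001 -0.     0.   ]
(49, -47, 19) [-0.012  0.001  0.008 -0.001 -0.006  0.001]
(48.5, -46, 19) [-0.005  0.001  0.013 -0.001 -0.012  0.001]
```

View pics/s15c.png

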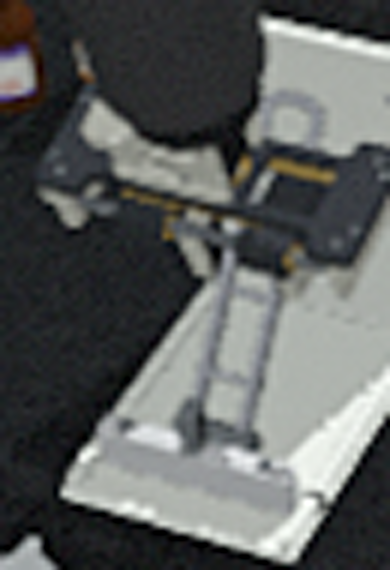

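Request:
apply_moves(
  moves=[
    [-0.005,0,-0.002,0,0,0],
    [-0.01,0,-0.004,0,0,0],
    [-0.015,0,-0.005,0,0,0],
    [-0.015,0,-0.005,0,0,0],
  ],
)

```text
time_s: 24.42
tcp_pos: [0.5564, 0.3056, 0.0939]
eef_rot: [-179.9, -14.7, 21.1]
contact_force: [4.6, 0.5, 2.2]
gripper_width: 0.0375
```

```bash
python3 - <<'E'
from h import *
s=status.get_state();show(s);print(s["moment"])
th=34.9-s["eef_rot"][1]; a=np.radians(th);c,s_=np.cos(a),np.sin(a)
l=loc(s["tcp_pos"]); f=[l[0]-99.9*c-4.9*s_, l[2]-99.9*s_+4.9*c]; print(th,f,"loop",f[0]+205*c,f[1]+205*s_)
for t in (48.8,48,47): print(plan(*target(t,f[0]+.5,f[1],l[1])))
p,d=imaging.capture("scene"); cv2.imwrite("pics/s16.png",p);crop("pics/s16.png",180,170,235,217,12,"pics/s16c.png")
p,d=imaging.capture("top"); cv2.imwrite("pics/t16.png",p);crop("pics/t16.png",130,130,220,240,6,"pics/t16c.png")
E
```

```text
time_s 24.425
joints [ 50.2053  15.995  -32.9307  14.6804 -28.9498  48.7546]
tcp_pos [0.5564 0.3056 0.0939]
eef_rot [-179.9466  -14.6901   21.0656]
contact_force [4.5786 0.4513 2.2469]
gripper_width 0.037462014498293714
[-0.137  -1.1639  0.0819]
49.59013178488241 [np.float64(-47.13599683701166), np.float64(20.984671066247735)] loop 85.75546910155792 177.0771381512996
[ 0.006 -0.     0.007 -0.001 -0.009  0.001]
[ 0.01  -0.     0.012 -0.001 -0.018  0.001]
[ 0.014 -0.     0.02  -0.001 -0.029  0.001]
```

View pics/s16c.png

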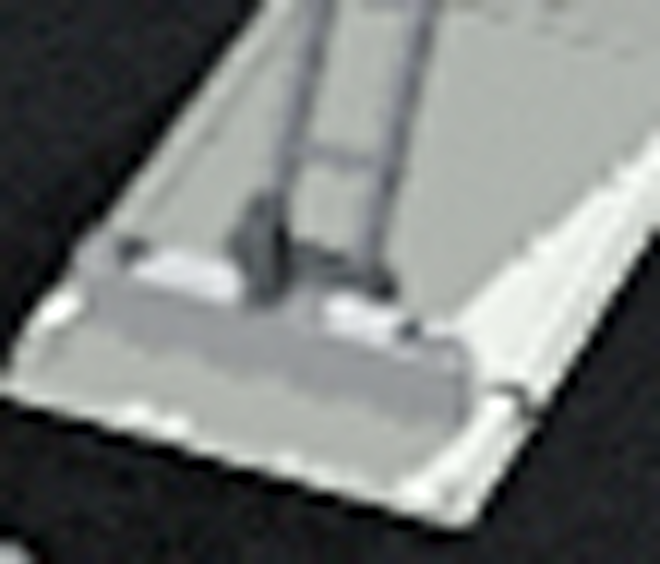

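View pics/t16c.png

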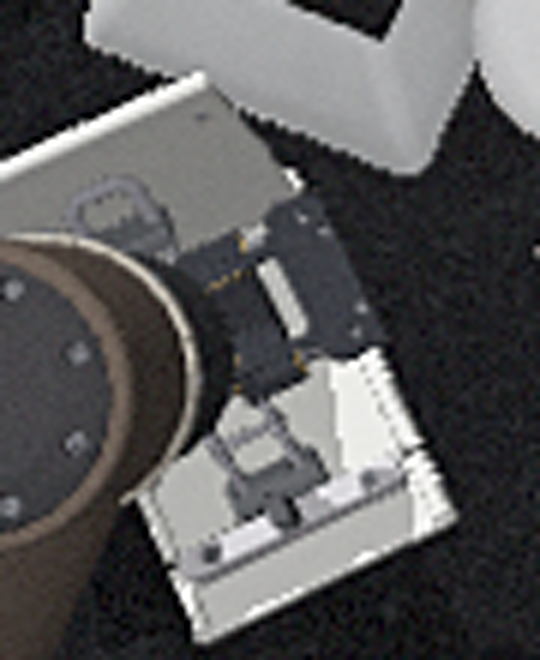

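Request:
apply_moves(
  moves=[
    [0.004,0,0.004,0,-0.005,0],
    [0.006,0,0.007,0,-0.009,0],
    [0.01,0,0.012,0,-0.018,0],
    [0.01,0,0.012,0,-0.018,0],
  ],
)

```text
time_s: 25.02
tcp_pos: [0.558, 0.3061, 0.0923]
eef_rot: [-180.0, -12.9, 21.0]
contact_force: [-6.8, -1.5, 10.4]
gripper_width: 0.0374
```

```bash
python3 - <<'E'
from h import *
s=status.get_state();show(s);print(s["moment"])
th=34.9-s["eef_rot"][1]; a=np.radians(th);c,s_=np.cos(a),np.sin(a)
l=loc(s["tcp_pos"]); f=[l[0]-99.9*c-4.9*s_, l[2]-99.9*s_+4.9*c]; print(th,f,"loop",f[0]+205*c,f[1]+205*s_)
for t in (47.5,47,46.5): print(plan(*target(t,f[0],f[1],l[1])))
E
```

```text
time_s 25.025
joints [ 49.7715  16.9959 -30.1425  11.6787 -31.9834  51.9322]
tcp_pos [0.558  0.3061 0.0923]
eef_rot [-179.965   -12.9485   21.0284]
contact_force [-6.8022 -1.4809 10.4123]
gripper_width 0.037447217468082425
[-0.3691  1.8852  0.1534]
47.84850433143447 [np.float64(-47.66043408877923), np.float64(21.514278888483947)] loop 89.91367456569495 173.49574034983104
[ 0.002 -0.     0.003 -0.    -0.004  0.   ]
[ 0.004 -0.     0.006 -0.    -0.009  0.   ]
[ 0.006 -0.     0.01  -0.    -0.015  0.   ]
```

Request:
apply_moves(
  moves=[
    [-0.002,0,-0.005,0,0.002,0],
    [-0.002,0,-0.005,0,0.002,0],
    [-0.002,0,-0.005,0,0.002,0],
  ],
)

```text
time_s: 25.4
tcp_pos: [0.5575, 0.3059, 0.0928]
eef_rot: [-180.0, -13.1, 21.0]
contact_force: [3.2, 1.2, -1.8]
gripper_width: 0.0373
```

Request:
apply_moves(
  moves=[
    [0,0,0,0,0,0],
    [0,0,0,0,0,0],
    [0,0,0,0,0,0],
    [0,0,0,0,0,0],
  ],
  hand=-0.5,
  grip_force=10,
)

```text
time_s: 25.9
tcp_pos: [0.5573, 0.3057, 0.0928]
eef_rot: [-180.0, -13.1, 21.0]
contact_force: [0.9, 0.6, 0.1]
gripper_width: 0.0651
```

```bash
python3 - <<'E'
from h import *
s=status.get_state();show(s)
p,d=imaging.capture("scene"); cv2.imwrite("pics/s17.png",p);crop("pics/s17.png",170,120,235,215,6,"pics/s17c.png")
p,d=imaging.capture("top"); cv2.imwrite("pics/t17.png",p);crop("pics/t17.png",130,130,220,240,6,"pics/t17c.png")
E
```

```text
time_s 25.9
joints [ 49.842   16.837  -30.4279  11.9254 -31.7641  51.6355]
tcp_pos [0.5573 0.3057 0.0928]
eef_rot [-179.974   -13.0905   21.0233]
contact_force [0.914  0.6238 0.0649]
gripper_width 0.06512000348887821
```

View pics/s17c.png

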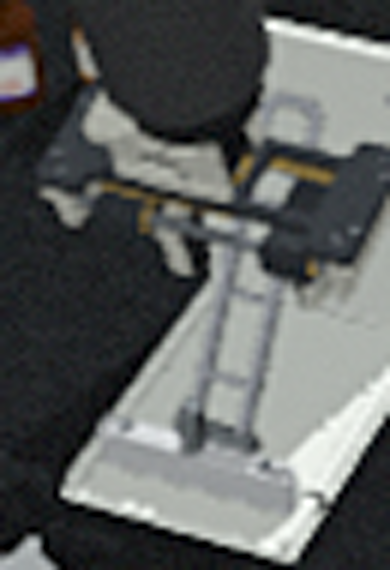

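View pics/t17c.png

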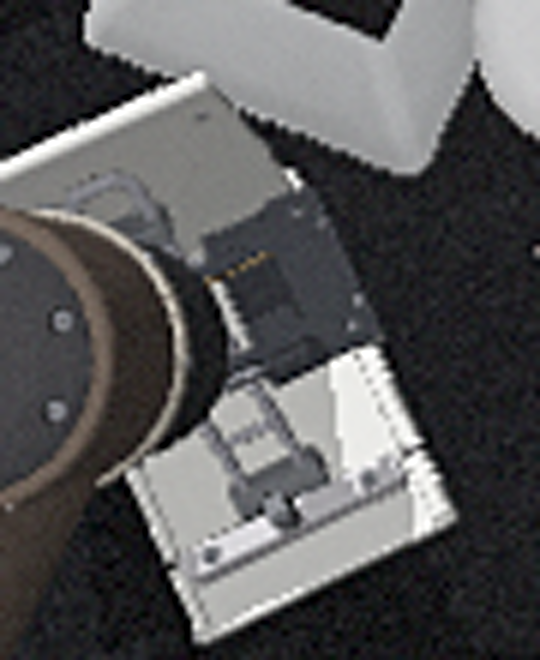

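Request:
apply_moves(
  moves=[
    [0,0,0,0,0,0],
    [0,0,0,0,0,0],
    [0,0,-0.06,0,0,0],
    [0,0,-0.15,0,0,0],
    [-0.03,0,-0.3,0,0,0],
    [-0.15,0,-0.5,0,0,0],
    [-0.3,0.1,-0.6,0,0,0],
    [-0.4,0.4,-0.65,0,0,0],
    [-0.4,0.7,-0.65,0,0,0],
    [-0.4,1.0,-0.65,0,0,0],
    [-0.4,1.0,-0.65,0,0,0],
  ],
  hand=-1,
)

```text
time_s: 27.38
tcp_pos: [0.5297, 0.0769, 0.2022]
eef_rot: [-179.9, -13.2, 20.7]
contact_force: [0.2, 0.1, -0.3]
gripper_width: 0.0875
```

```bash
python3 - <<'E'
from h import *
s=status.get_state();show(s)
p,d=imaging.capture("scene"); cv2.imwrite("pics/s18.png",p);crop("pics/s18.png",165,110,245,220,6,"pics/s18c.png")
p,d=imaging.capture("top"); cv2.imwrite("pics/t18.png",p);crop("pics/t18.png",110,130,220,240,5.4,"pics/t18c.png")
E
```

```text
time_s 27.375
joints [ 30.954    0.6124 -30.4344   3.1586 -46.0279  77.8068]
tcp_pos [0.5297 0.0769 0.2022]
eef_rot [-179.9464  -13.163    20.6904]
contact_force [ 0.2057  0.1454 -0.2739]
gripper_width 0.08747699770624233
```

View pics/s18c.png

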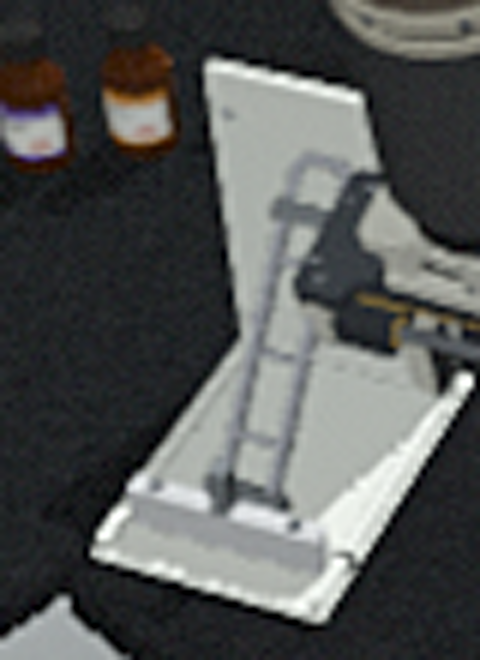

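View pics/t18c.png

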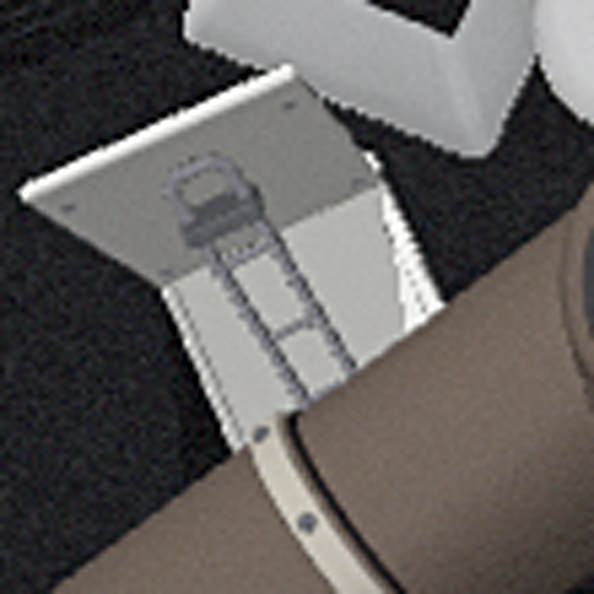

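Rail stands by itself; moving the arm further aside (staying high) for an unobstructed check.

Request:
apply_moves(
  moves=[
    [-0.1,0.3,-0.1,0,0,0],
    [-0.1,0.6,-0.1,0,0,0],
    [-0.1,0.9,-0.1,0,0,0],
    [-0.1,1.0,-0.1,0,0,0],
    [-0.1,1.0,-0.1,0,0,0],
  ],
)

```text
time_s: 28.1
tcp_pos: [0.5784, -0.1156, 0.2164]
eef_rot: [-179.9, -13.1, 20.9]
contact_force: [0.8, 1.3, -0.4]
gripper_width: 0.0875
```

```bash
python3 - <<'E'
from h import *
s=status.get_state();show(s)
p,d=imaging.capture("scene"); cv2.imwrite("pics/s19.png",p);crop("pics/s19.png",165,110,255,220,5.4,"pics/s19c.png")
p,d=imaging.capture("top"); cv2.imwrite("pics/t19.png",p);crop("pics/t19.png",110,130,220,240,5.4,"pics/t19c.png")
E
```

```text
time_s 28.1
joints [  5.2134   6.7097 -18.5711  -4.5187 -52.1813 108.0338]
tcp_pos [ 0.5784 -0.1156  0.2164]
eef_rot [-179.9372  -13.1108   20.8605]
contact_force [ 0.7914  1.2721 -0.4159]
gripper_width 0.0875074075251295
```

View pics/s19c.png

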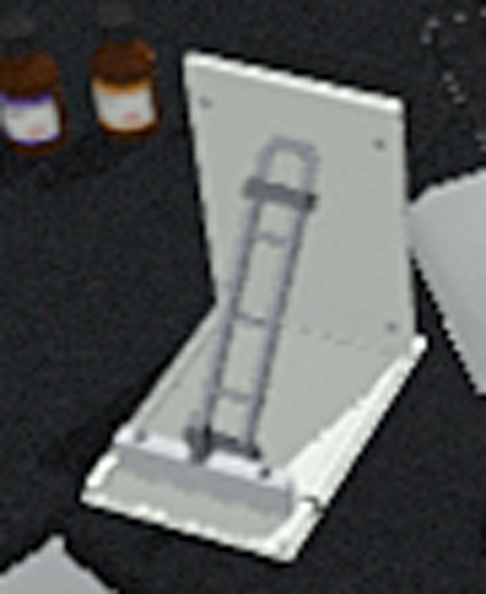

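View pics/t19c.png

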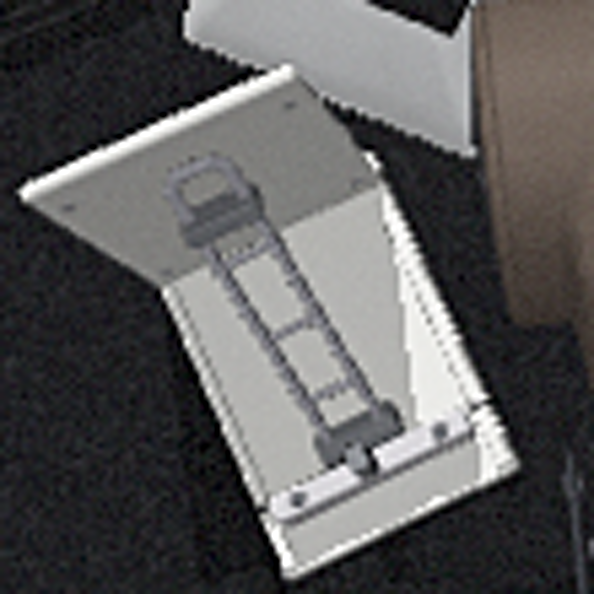

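View pics/s19.png

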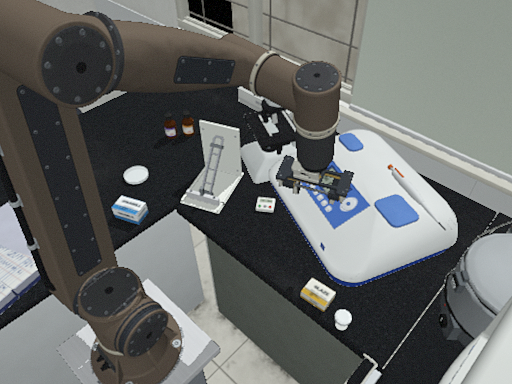

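```bash
python3 - <<'E'
from h import *
print(status.get_state()["contact_force"])
sc=lambda u,v:(165+u/5.4-.4,110+v/5.4-.4); tc=lambda u,v:(110+u/5.4-.4,130+v/5.4-.4)
for n,a,b in [("loop",(290,143),(202,162)),("block",(283,194),(222,218)),("boltL",(140,436),(296,498)),("boltR",(263,470),(440,429)),("tab",(200,432),(358,452)),("markR",(310,500),(478,408))]:
    P,e=tri(sc(*a),tc(*b)); print(n,loc(P),e)
for n,p,z in [("bL",(296,498),.0385),("bR",(440,429),.0385),("mL",(268,513),.016),("mR",(478,408),.016),("pBL",(163,290),.008),("pBR",(380,186),.008),("foot L",(316,446),.021),("footR",(398,408),.021)]: print("top",n,loc(onplane("top",*tc(*p),z)))
E
```

```text
[-0.6652 -0.1109  0.1575]
loop [ 88.9011  -3.3644 178.293 ] 0.005793209580520456
block [ 69.2553  -0.1266 149.4181] 0.0035702411159041474
boltL [-64.8876  46.1906  36.7618] 0.00037086041109332055
boltR [-66.0433 -44.82    40.3504] 0.0016508322337962507
tab [-59.9443   1.8135  51.994 ] 0.0019451433265684662
markR [-57.7136 -69.2647  13.418 ] 0.0027912603712213955
top bL [-65.3445  46.0117  38.5   ]
top bR [-65.2134 -45.3072  38.5   ]
top mL [-61.5989  68.6745  16.    ]
top mR [-59.0032 -68.3185  16.    ]
top pBL [93.4428 75.077   8.    ]
top pBR [ 95.4926 -69.8267   8.    ]
top foot L [-38.5558  26.7111  21.    ]
top footR [-39.089  -26.0199  21.    ]
```

```bash
python3 - <<'E'
from h import *
print(r.close_job()); 
E
```

```text
the job is handed in; nothing more can be done
None
```

I slid the stop to the marks, leaned the rail in the stand and handed the job in at about 28 s. The report gave no verdict, so everything below is from my own measurements.

- **Regrip:** My first grip on the rail, pitched 20°, would have put joint 4 at its limit when placing. I laid the rail back on the bench and regripped it at 35°.
- **Placing:** I set the foot on the base and moved it back to the stop. I then tilted the rail until the loop touched the back plate, eased off and opened the gripper.
- **Stop:** In the last pictures its centre is at local x ≈ -65 mm, the target with its face at the marks (travel about 0.057 m). The marks themselves measured -58 to -62 mm instead of -57. That puts the uncertainty at about 2–4 mm, within the 6 mm allowed.
- **Rail:** It stands by itself, loop up. The loop bar is at x ≈ 89 mm (ideal 91), 178 mm high and about 3 mm off the middle line. The foot is on the middle line against the stop, and the rail is square to the stand.
- **Less certain:** The top view put the foot about 5 mm further from the stop than contact. I put that down to sighting its visible top face, because the force reading and the model of the held rail both showed contact.
- **Surroundings:** The timer, carton and pot look unmoved in the last picture; I did not re-measure them. The gripper is open and clear, with the contact force near zero.

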